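# Hang the lockout tag and set the hook switch

### The job

Take the red lockout tag out of its desk holder and hang it on the yellow hook of the lockout stand, with the red marked face pointing outward (away from the stand's post, towards the hook's tip) and the hook lying fully home in the narrow top of the tag's slot. Then press the hanging tag straight down: the stiff hook slides until it meets a sprung stop; hold it firmly against that stop with about 18 N for half a second, never loading the hook with more than 25 N, and let go, leaving the tag hanging. Leave the copper-coloured spool, the jar and the screwdriver where they are.

Things in the scene. Friction and masses are not known exactly. Their poses are not given: they have to be found in the camera images.
- tag: Loose rigid plate, 0.12 kg, standing upright, 10 mm thick, 125 mm tall; lower 75 mm is 70 wide, head above 50 wide. Front half of the thickness red with white bars and disc, back half plain grey, seen on the edges too. Origin: middle of bottom edge. x = outward normal of the red marked face, y width, z up. Pinch the head across its thickness, fingertips 88 mm or more above the origin. Any yaw.
- tag_slot (a point): Middle of the top end of the tag's through slot, 75 mm above the tag's origin, axes as the tag's. Slot on the centre line, 40.5 to 75 mm above the origin: 20 mm wide up to 64.5 mm, then shoulders at 45 degrees, top 6 mm (69 to 75 mm) a throat 11 mm wide. The hook's top face bears here when home.
- holder: Fixed black desk holder, base 66 x 100 x 8 mm, two rails 80 mm long (along y), tops 34 mm above the table, slot 13 mm wide along y between them, in which the tag stands, its bottom 8 mm above the table. Lift straight up 30 mm to clear. Origin: centre of underside; the tag starts with the same axes.
- tower: Fixed grey lockout stand. Origin: under the post's centre at table height; x = the outward direction in which the hook points, z up; the hook's origin is 60 mm in front. Base 130 x 90 x 10 mm (from 40 mm behind to 90 mm in front of the origin); post 24 mm (x) by 30 mm (y), 140 mm tall.
- hook: Yellow hook, sliding on the post. Origin: middle of the bar's top face, where the tag hangs; x outward to the tip, z up. Bar 8 x 8 mm, free from 34 mm behind to 25 mm in front of the origin. Starts 106 to 138 mm above the table; friction holds it, about 9 N moves it down 8 to 20 mm to a hidden stop (98 to 118 mm above the table) that resists with 12 N, then gives 1 mm per 8 N, up to 6 mm.
- hook_tip (a point): Top of the hook's upturned tip (8 mm wide and thick): 29 mm outward of and 12 mm above the hook's origin; axes as the hook's.
- spool: Bystander: copper-coloured spool, 52 mm diameter, 40 mm tall, standing; origin centre of underside. Leave it alone.
- jar: Bystander: white jar, 56 mm diameter, 70 mm tall; origin centre of underside. Leave it alone.
- driver: Bystander: screwdriver lying on the table, along its x; origin near its middle, underside. Leave it alone.
Mind the look-alikes: they are no part of the job. Of the things that look like the tower, take the one that is farthest to the robot's left at the start.

How it is judged (in metres and radians):
On the way, in this order (a step that is already met when the one before it is completed fails the run):
1. the tag hangs home on the hook, red face outward, not yet pressed against the stop (x of tag_slot in the frame of hook between -0.03 and 0.021 m and y of tag_slot in the frame of hook between -0.003 and 0.003 m and z of tag_slot in the frame of hook between -0.0025 and 0.002 m and x of hook_tip in the frame of tag above 0.004 m and angle between the x axis of tag and the x axis of hook, either way round below 0.35 rad and angle between tag's own z axis and vertical below 0.15 rad and contact force between tag and hook below 12 N and linear speed of tag below 0.08 m/s), for 0.1 s.
2. the tag, home on the hook, is pressed against the sprung stop with 14 to 25 N (x of tag_slot in the frame of hook between -0.03 and 0.021 m and y of tag_slot in the frame of hook between -0.003 and 0.003 m and z of tag_slot in the frame of hook between -0.0025 and 0.002 m and x of hook_tip in the frame of tag above 0.004 m and angle between the x axis of tag and the x axis of hook, either way round below 0.35 rad and angle between tag's own z axis and vertical below 0.15 rad and contact force between tag and hook above 14 N and z of hook in the frame of tower below 0.12 m), for 0.2 s.
At the end, for the whole second after the job is handed in: The tag hangs at rest on the bar, red face towards the tip (square within 20 degrees), upright within 8 degrees, the slot top within 2 mm in height and 3 mm sideways of the bar top, the hook down at its stop's level (hook origin under 120 mm above the tower underside) (x of tag_slot in the frame of hook between -0.03 and 0.021 m and y of tag_slot in the frame of hook between -0.003 and 0.003 m and z of tag_slot in the frame of hook between -0.0025 and 0.002 m and x of hook_tip in the frame of tag above 0.004 m and angle between the x axis of tag and the x axis of hook, either way round below 0.35 rad and angle between tag's own z axis and vertical below 0.15 rad and z of hook in the frame of tower below 0.12 m and linear speed of tag below 0.03 m/s); the robot touches nothing.
It fails at once if the hook is loaded with more than 25 N (contact force between hook and anything else above 25 N).
It fails at once if the spool is moved more than 15 mm (distance of spool from where it was at the start of the episode above 0.015 m).
It fails at once if the jar is moved more than 15 mm (distance of jar from where it was at the start of the episode above 0.015 m).
It fails at once if the driver is moved more than 15 mm (distance of driver from where it was at the start of the episode above 0.015 m).
It also fails if it takes over 64 s, if anything falls off the work surface, if the arm or the gripper's body presses on something with over 40 N, if the wrist force passes 120 N, or if a joint passes its speed limit or range.

### The arm

A 6-joint arm with a two-finger parallel gripper is mounted at the origin on the work surface. World frame = base frame: x ahead of the robot, y to its left, z up, the work surface at z = 0. Lengths are in m, angles in degrees, forces in N, time in s.
With the tool pointing down it reaches from about 0.4 to 0.825 m from the base axis. Payload 7 kg.
Tool frame: the origin (TCP) lies at the very end of the fingers, on their centre line; the grasp point (between the pads) lies r.grip_depth behind it (r.grip_depth is the distance from the TCP to the grasp point, in m); z points along the fingers, y is the direction in which the jaws open and shut (so a half turn about z gives the same grasp; the last joint's range is limited). The gripper opens to 88 mm and grips with 3 to 60 N. Pads are 19 mm wide; open, the fingers measure 130 mm over their backs; the gripper's body (78 mm by 193 mm) begins 47 mm behind the grasp point.
Start: joints at [83.772, 20.546, 0.682, 0, -70.136, -16.507], TCP at [0.261, 0.623, 0.227] pointing down, gripper open.
Joint ranges: [-176.03, 176.03], [-82.01, 121.73], [-58.28, 71.71], [-173.87, 95.51], [-174.79, -0.11], [-173.66, 173.66]. Speed limits (degrees/s): [136.94, 136.94, 172.46, 180, 180, 180].

### API

Orientations are given as [roll, pitch, yaw] about the fixed x, y, z axes, in that order (R = Rz(yaw) Ry(pitch) Rx(roll)).
In Python, from plant import r gives the robot as it stands. The module is installed in compiled form; this text tells all that it offers.
- The arm moves only by the tool step_arm, never from a script. Its argument "increments" is a list of rows, each a list of 3 entries, a list of its own where there are three numbers: the shift along the tool's x, y, z in m, then the turn, a rotation vector about the tool's x, y, z in rad, then the closure, from 0 (fully open) to 1 (shut). In form: [[[x, y, z], [wx, wy, wz], grip], ...]. A call has 1 to 10 rows; each row is the pose to reach, as a shift and turn from the pose commanded when the call began, along the tool's axes at that moment; what a row does not reach only later rows make up. A row lasts 1/10 s, in which the tool goes at most 50 mm and 8.59 degrees, less where a joint would pass 70% of its speed; a pose out of reach is approached as far as the arm can. A call with a gripper value outside its range is refused whole. The fingers move at their own pace and stop on an object; "force" is the grip in N (left out, the last holds). Time passes only in rows, so rows that repeat a pose let the fingers close. It gives the time, the measured TCP pose, the force and the opening at its end, in the units of the state.
- r.get_state(): the state, without advancing time (a new reading comes with each control period).
- r.capture(name): name is "side" or "top"; returns a dict with "color" (480x640x3 uint8, red, green, blue), "intrinsics" (3x3 intrinsics, pixels), "k1" (the pictures are not rectified: a ray, as slopes to the right and down, at radius r is drawn at 1 + k1 r^2 times it, then the intrinsics apply), "rvec" (rotation vector, rad) and "tvec" (3), from world to camera coordinates, as OpenCV has them. Camera axes: x right, y down, z forward; pixel columns grow to the right and rows downward; lengths in m; the calibration is good to about 2 mm. A picture is of the moment at which its call begins. There is no depth.
- r.close_job(): hands the job in, once; it reports no verdict.
The state is a dict: "time_s": time; "joints": joint angles; "qd": joint speeds; "joint_torque": joint torques, N m; "tcp_pos": TCP position; "eef_rot": TCP orientation; "contact_force": force on the tool from outside, world axes, zero at the start; "moment": the same for the moment, N m; "gripper_width": finger opening in m.
Only numpy, scipy, OpenCV 4.12 (cv2) and the standard library are available. Lean on these libraries where they do the work, as an engineer would, in place of code of your own. Each camera call takes 0.05 s, during which the arm holds its last target.

## Working session

There is one attempt and no reset: what is moved stays moved. The work goes in short steps, Python scripts to look and compute and a tool call to move; the robot and the scene stay as the last step left them, time stands still between calls to the robot, and variables do not carry over. Pictures are saved under pics/ and viewed, and the job is handed in when it is done.

Besides the shell and the picture viewer there is one more tool, called after "Emit:" in YAML: its name, and indented under it one key for each argument. step_arm: Moves the arm, as the interface text tells. Its arguments: {"type":"object","properties":{"increments":{"type":"array","items":{"type":"array"}},"force":{"type":"number"}},"required":["increments"]}

```bash
mkdir -p pics; cat > h.py <<'E'
import numpy as np, cv2
from plant import r
def cap(name,fn):
    c=r.capture(name); cv2.imwrite(fn,c['color'][:,:,::-1]); np.savez(fn.replace('.png','.npz'),**{k:np.array(v) for k,v in c.items()}); return c
def load(fn): return dict(np.load(fn.replace('.png','.npz')))
def ray(c,u,v):
    K=c['intrinsics'];k=float(c['k1'])
    d=np.array([(u-K[0,2])/K[0,0],(v-K[1,2])/K[1,1]]);s=d.copy()
    for _ in range(30): s=d/(1+k*(s@s))
    R=cv2.Rodrigues(c['rvec'].astype(float))[0]; t=c['tvec'].ravel()
    return -R.T@t, R.T@np.array([s[0],s[1],1])
def onz(c,u,v,z):
    o,d=ray(c,u,v); return o+d*(z-o[2])/d[2]
def proj(c,P):
    R=cv2.Rodrigues(c['rvec'].astype(float))[0];p=np.atleast_2d(P)@R.T+c['tvec'].ravel()
    s=p[:,:2]/p[:,2:];s=s*(1+float(c['k1'])*(s**2).sum(1,keepdims=True))
    K=c['intrinsics'];return np.c_[s[:,0]*K[0,0]+K[0,2],s[:,1]*K[1,1]+K[1,2]]
def tri(c1,a,c2,b):
    o1,d1=ray(c1,*a);o2,d2=ray(c2,*b)
    A=np.c_[d1,-d2];x=np.linalg.lstsq(A,o2-o1,rcond=None)[0]
    p,q=o1+d1*x[0],o2+d2*x[1];return (p+q)/2,np.linalg.norm(p-q)
def crop(fn,out,u0,v0,u1,v1,s):
    i=cv2.imread(fn)[v0:v1,u0:u1];cv2.imwrite(out,cv2.resize(i,None,fx=s,fy=s,interpolation=cv2.INTER_CUBIC))
E
python3 - <<'E'
from h import *
np.set_printoptions(precision=4,suppress=True)
for n in('side','top'):
    c=cap(n,f'pics/{n}0.png');o,d=ray(c,320,240);print(n,o,d,c['k1'],c['intrinsics'])
print(r.get_state(),r.grip_depth)
E
```

```text
side [0.1608 0.5129 0.8773] [ 0.2962 -0.6655 -0.6852] -0.022506957592525766 [[462.6157   0.     322.0739]
 [  0.     462.6157 242.7786]
 [  0.       0.       1.    ]]
top [ 0.3435 -0.2109  1.4148] [ 0.1328 -0.0116 -0.9911] 0.051078062391110006 [[592.7038   0.     320.77  ]
 [  0.     592.7038 246.317 ]
 [  0.       0.       1.    ]]
{'time_s': 0.1, 'joints': array([ 83.7731,  20.5877,   0.6395,  -0.0185, -70.1387, -16.5094]), 'qd': array([-0.0882,  0.0383,  0.0822,  0.0665, -0.0095, -0.1293]), 'joint_torque': array([ -0.0028, -58.4164,  29.3753,   7.0155,   0.0102,  -0.    ]), 'tcp_pos': array([0.2607, 0.6221, 0.2257]), 'eef_rot': array([179.9118,  -0.008 , -22.7425]), 'contact_force': array([-0.1643, -1.3856,  0.362 ]), 'moment': array([-0.0027, -0.0325, -0.0132]), 'gripper_width': 0.08773979892356377} 0.0188
```

View pics/side0.png

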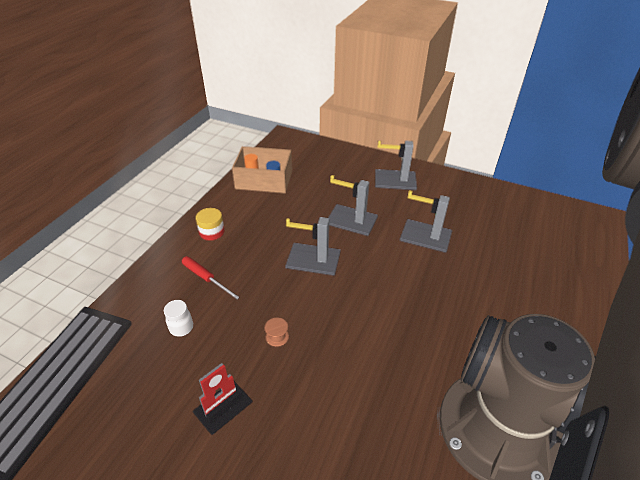

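View pics/top0.png

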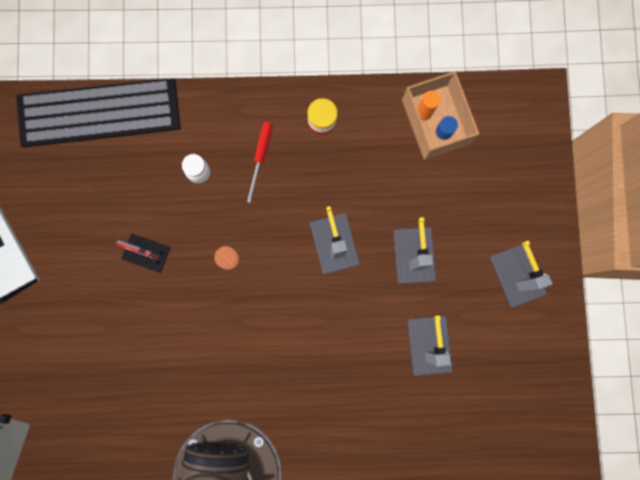

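The top view (image up is +x, left is +y) shows the tag and holder at about (145,252). The leftmost tower is at about (333,243), which is (315,250) in the side view. The spool, jar and driver are all clear to see.

```bash
python3 - <<'E'
from h import *
crop('pics/side0.png','pics/s_tag.png',180,350,270,440,8)
crop('pics/side0.png','pics/s_tow.png',275,205,355,280,9)
crop('pics/top0.png','pics/t_tag.png',105,225,180,280,10)
crop('pics/top0.png','pics/t_tow.png',300,200,370,280,7)
E
```

```text
(no output)
```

View pics/s_tag.png

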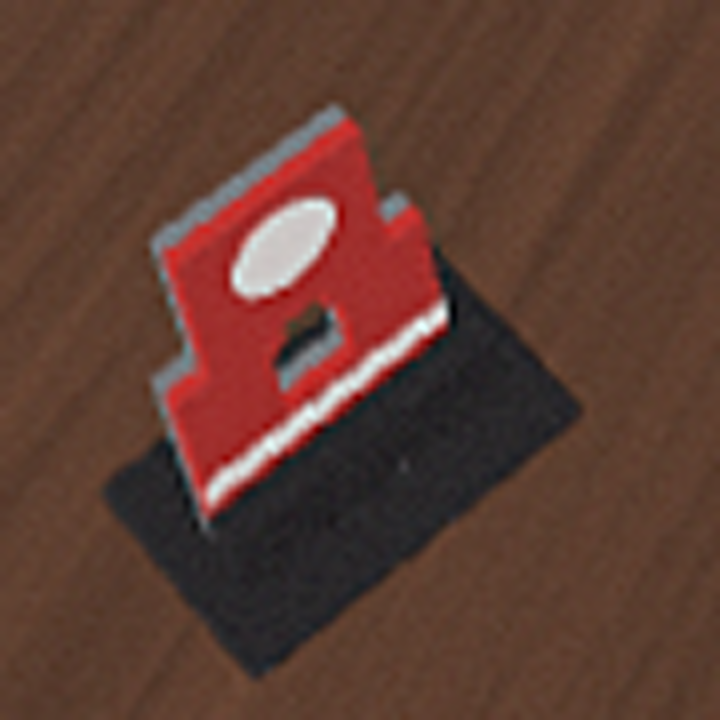

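View pics/s_tow.png

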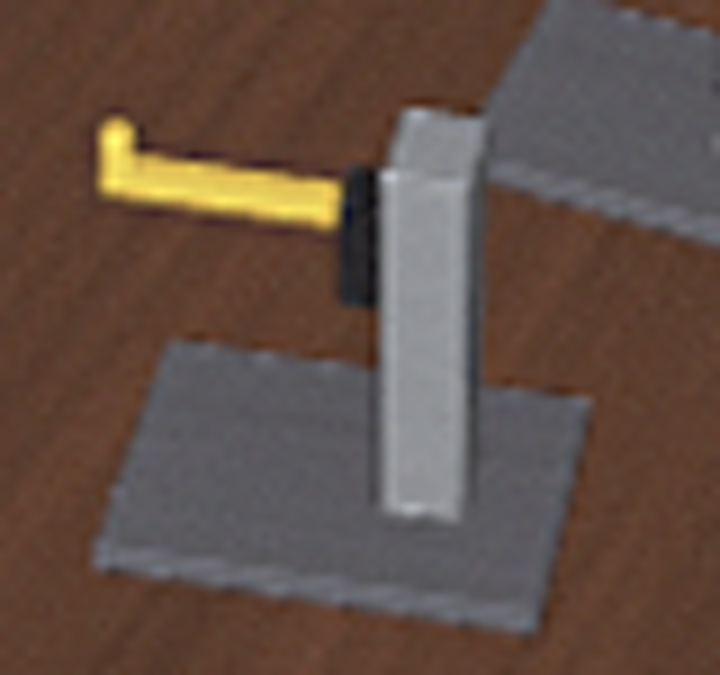

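View pics/t_tag.png

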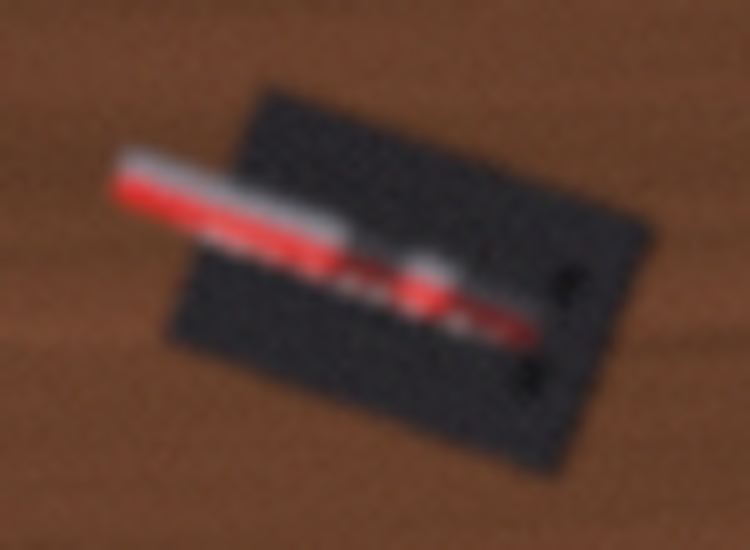

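View pics/t_tow.png

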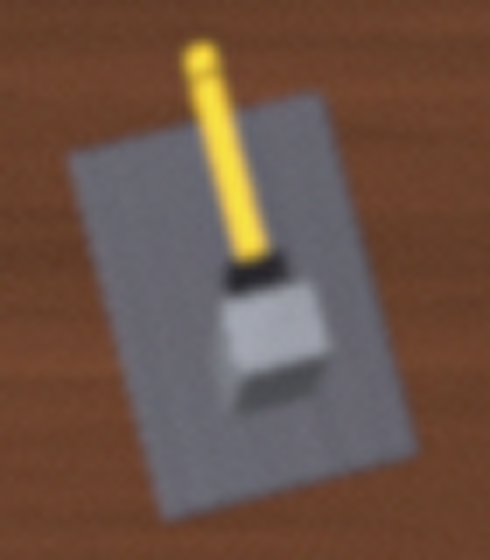

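```bash
cat > fit.py <<'E'
from h import *
from scipy.optimize import least_squares
np.set_printoptions(precision=4,suppress=True)
S=load('pics/side0.png');T=load('pics/top0.png')
def px(c,s,o): return (np.array(c)+.5)/s-.5+np.array(o)
def fit(obs,x0,hook=False,ts=True):
    def model(p,P):
        c,s=np.cos(p[2]),np.sin(p[2]);P=np.array(P,float)/1000
        return np.array([p[0]+c*P[0]-s*P[1],p[1]+s*P[0]+c*P[1],P[2]])
    def res(p,full=False):
        e=[]
        for cam,uv,P in obs:
            P=list(P)
            if len(P)==4: P=[P[0]+60,P[1],P[2]+p[3]*1000]
            w=model(p,P)
            if cam is S: w=w+np.r_[p[-2:],0]  # relative cam offset
            e.append(proj(cam,w)[0]-uv)
        e=np.array(e)
        return e if full else np.r_[e.ravel(),p[-2:]/.0015]
    q=least_squares(res,np.r_[x0,0,0],loss='soft_l1');print(q.x,np.degrees(q.x[2]));e=res(q.x,True)
    for (cam,uv,P),k in zip(obs,e): print('S' if cam is S else 'T',P,uv.round(1),k.round(2))
    return q.x
s=lambda a,b,*P:(S,px((a,b),8,(180,350)),P)
t=lambda a,b,*P:(T,px((a,b),10,(105,225)),P)
print('tag+holder')
tag=[s(352,122,5,25,133),s(165,255,5,-25,133),s(155,243,-5,-25,133),s(335,103,-5,25,133),s(420,207,5,35,83),s(168,398,5,-35,83),s(157,378,-5,-35,83),
t(125,150,-5,-25,133),t(112,195,5,-25,133),t(350,225,-5,25,133),t(330,275,5,25,133)]
hold=[s(255,672,33,-50,8),s(580,408,33,50,8),s(105,490,-33,-50,8),t(270,90,-33,-50,8),t(655,225,-33,50,8),t(560,475,33,50,8),t(170,340,33,-50,8)]
fit(tag+hold,[.33,.22,2.8]); print('tag');fit(tag,[.33,.22,2.8]);print('holder');fit(hold,[.33,.22,2.8])
s=lambda a,b,*P:(S,px((a,b),9,(275,205)),P)
t=lambda a,b,*P:(T,px((a,b),7,(300,200)),P)
print('tower')
tow=[s(172,342,90,-45,10),s(590,402,-40,-45,10),s(98,555,90,45,10),s(538,615,-40,45,10),s(405,108,12,-15,140),s(487,122,-12,-15,140),s(468,185,-12,15,140),s(385,178,12,15,140),
s(100,192,33,4,-8,'h'),s(330,228,-34,4,-8,'h'),s(340,178,-34,-4,0,'h'),s(135,152,25,-4,0,'h'),s(118,118,29,0,12,'h'),
t(70,155,90,45,10),t(322,92,90,-45,10),t(418,455,-40,-45,10),t(165,520,-40,45,10),t(222,308,12,15,140),t(315,283,12,-15,140),t(328,350,-12,-15,140),t(235,378,-12,15,140),
t(201,55,29,0,12,'h'),t(253,258,-34,0,0,'h')]
fit(tow,[.5,-.2,0,.12])
E
python3 fit.py
```

```text
tag+holder
[ 0.5144  0.1886  2.7805  0.0011 -0.0001] 159.312680777044
S (5, 25, 133) [223.6 364.8] [1.25 0.4 ]
S (5, -25, 133) [200.2 381.4] [1.68 1.14]
S (-5, -25, 133) [198.9 379.9] [-0.3  -0.98]
S (-5, 25, 133) [221.4 362.4] [ 0.1  -0.64]
S (5, 35, 83) [232.1 375.4] [0.53 0.68]
S (5, -35, 83) [200.6 399.3] [1.37 0.71]
S (-5, -35, 83) [199.2 396.8] [-0.38 -0.39]
T (-5, -25, 133) [117.  239.6] [1.16 0.29]
T (5, -25, 133) [115.8 244. ] [0.75 0.13]
T (-5, 25, 133) [139.6 247. ] [0.52 0.28]
T (5, 25, 133) [137.6 252. ] [ 0.83 -0.37]
S (33, -50, 8) [211.4 433.6] [-0.91  0.58]
S (33, 50, 8) [252.1 400.6] [-0.36 -0.72]
S (-33, -50, 8) [192.7 410.8] [-1.77 -0.13]
T (-33, -50, 8) [131.6 233.6] [-1.49 -1.13]
T (-33, 50, 8) [170. 247.] [-0.28 -1.01]
T (33, 50, 8) [160.6 272. ] [-0.79  0.18]
T (33, -50, 8) [121.6 258.6] [-1.74 -0.03]
tag
[ 0.5151  0.1899  2.7801  0.0011 -0.0009] 159.28686359009336
S (5, 25, 133) [223.6 364.8] [0.75 0.49]
S (5, -25, 133) [200.2 381.4] [1.15 1.24]
S (-5, -25, 133) [198.9 379.9] [-0.83 -0.89]
S (-5, 25, 133) [221.4 362.4] [-0.4  -0.55]
S (5, 35, 83) [232.1 375.4]
[... 1041 characters left out ...]
24.3] [-0.39  0.25]
S (33, 4, -8, 'h') [285.7 225.9] [ 0.31 -0.46]
S (-34, 4, -8, 'h') [311.2 229.9] [ 1.04 -0.71]
S (-34, -4, 0, 'h') [312.3 224.3] [0.6  0.32]
S (25, -4, 0, 'h') [289.6 221.4] [ 0.21 -0.06]
S (29, 0, 12, 'h') [287.7 217.7] [-0.05  0.86]
T (90, 45, 10) [309.6 221.7] [-0.44 -0.01]
T (90, -45, 10) [345.6 212.7] [-0.22 -0.32]
T (-40, -45, 10) [359.3 264.6] [ 0.17 -0.08]
T (-40, 45, 10) [323.1 273.9] [-0.27  0.16]
T (12, 15, 140) [331.3 243.6] [-0.36 -0.75]
T (12, -15, 140) [344.6 240. ] [-0.28 -0.64]
T (-12, -15, 140) [346.4 249.6] [0.72 0.41]
T (-12, 15, 140) [333.1 253.6] [ 0.62 -0.11]
T (29, 0, 12, 'h') [328.3 207.4] [0.21 0.46]
T (-34, 0, 0, 'h') [335.7 236.4] [-0.06 -0.29]
```

```bash
cat > go.py <<'E'
# usage: go.py x y z yaw  (world TCP target, tool down) -> tool-frame shift & rotvec from measured pose
import sys
from h import *
from scipy.spatial.transform import Rotation as R
np.set_printoptions(precision=4,suppress=True)
s=r.get_state()
R0=R.from_euler('xyz',s['eef_rot'],degrees=True)
print('t',s['time_s'],'tcp',s['tcp_pos'],'rot',s['eef_rot'],'j',s['joints'].round(1),'F',s['contact_force'].round(2),'M',s['moment'].round(2),'w',round(s['gripper_width'],4))
if len(sys.argv)>4:
    x,y,z,w=map(float,sys.argv[1:5])
    Rt=R.from_euler('xyz',[180,0,w],degrees=True)
    print('shift',R0.inv().apply(np.array([x,y,z])-s['tcp_pos']),'turn',(R0.inv()*Rt).as_rotvec())
E
python3 go.py .515 .189 .2 69.3
```

```text
t 0.1 tcp [0.2607 0.6221 0.2257] rot [179.9118  -0.008  -22.7425] j [ 83.8  20.6   0.6  -0.  -70.1 -16.5] F [-0.16 -1.39  0.36] M [-0.   -0.03 -0.01] w 0.0877
shift [0.402  0.3011 0.0262] turn [ 0.0013  0.0011 -1.6064]
```

Emit:
step_arm:
  increments:
    - [[0.02,0.015,0],[0,0,-0.1],0]
    - [[0.06,0.045,0.004],[0,0,-0.25],0]
    - [[0.1,0.075,0.008],[0,0,-0.4],0]
    - [[0.14,0.105,0.01],[0,0,-0.55],0]
    - [[0.18,0.135,0.012],[0,0,-0.7],0]
    - [[0.22,0.165,0.015],[0,0,-0.85],0]
    - [[0.26,0.195,0.018],[0,0,-1.0],0]
    - [[0.3,0.225,0.02],[0,0,-1.15],0]
    - [[0.33,0.247,0.022],[0,0,-1.28],0]
    - [[0.36,0.27,0.024],[0,0,-1.4],0]
  force: 50

```text
time_s: 1.1
tcp_pos: [0.4891, 0.2324, 0.2024]
eef_rot: [-180.0, 0.0, 57.8]
contact_force: [0.6, 0.0, 0.2]
gripper_width: 0.0873
```

```bash
python3 go.py .515 .189 .2 69.3
```

```text
t 1.1 tcp [0.4891 0.2324 0.2024] rot [-179.9934    0.0121   57.7958] j [ 46.2   9.  -18.2  -0.  -62.7 101.6] F [0.56 0.01 0.19] M [-0.04 -0.17  0.03] w 0.0873
shift [-0.0229  0.0451  0.0024] turn [-0.0001  0.0002 -0.2008]
```

Emit:
step_arm:
  increments:
    - [[-0.012,0.024,0],[0,0,-0.12],0.2]
    - [[-0.02,0.04,0.0024],[0,0,-0.18],0.4]
    - [[-0.0229,0.0451,0.0024],[0,0,-0.201],0.5]
    - [[-0.0229,0.0451,0.0024],[0,0,-0.201],0.5]
    - [[-0.0229,0.0451,0.0024],[0,0,-0.201],0.5]

```text
time_s: 1.6
tcp_pos: [0.5141, 0.1908, 0.2]
eef_rot: [-180.0, 0.0, 68.9]
contact_force: [-0.2, -0.5, -0.2]
gripper_width: 0.0534
```

```bash
python3 go.py .515 .189 .1 69.3; python3 - <<'E'
from h import *
cap('side','pics/side1.png');cap('top','pics/top1.png')
crop('pics/side1.png','pics/s1.png',150,300,300,440,5)
crop('pics/top1.png','pics/t1.png',90,190,200,300,5)
E
```

```text
t 1.6 tcp [0.5141 0.1908 0.2   ] rot [-179.9856    0.0152   68.9311] j [ 40.8   9.8 -17.6  -0.  -62.6 118.1] F [-0.18 -0.46 -0.16] M [-0.05 -0.11 -0.01] w 0.0534
shift [-0.0013  0.0015  0.1   ] turn [-0.0003  0.0003 -0.0064]
```

View pics/s1.png

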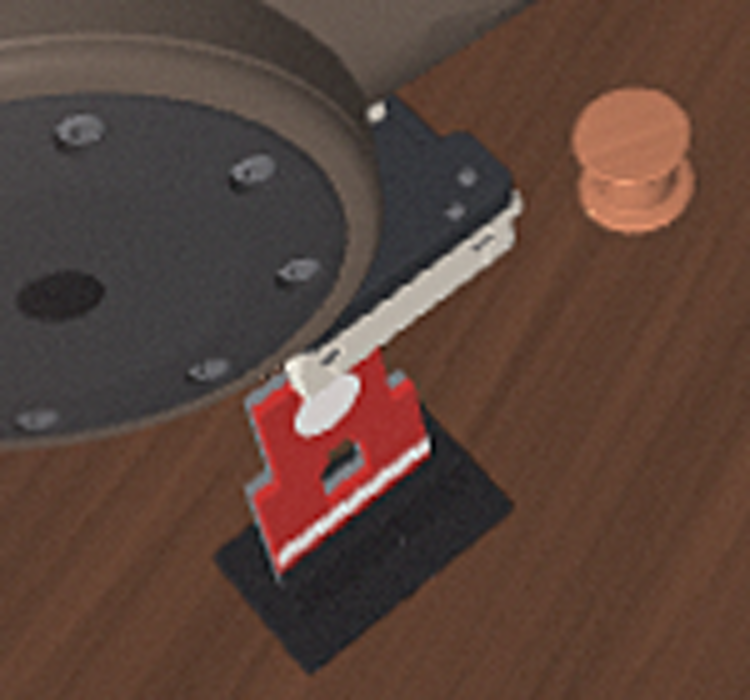

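View pics/top1.png

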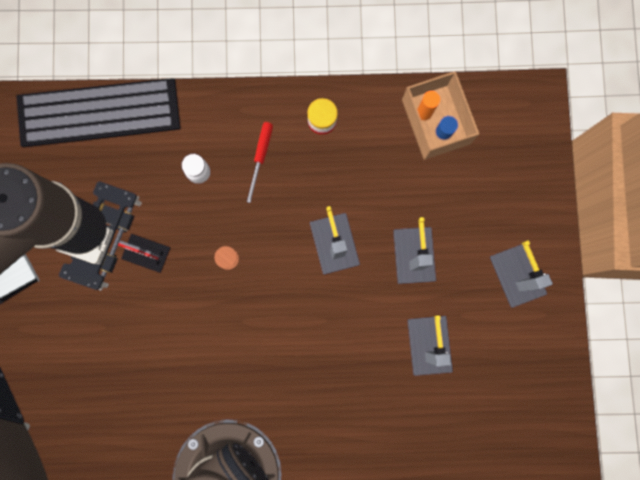

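The fingers straddle the tag's head, with the red side to the lower left in the side view. Next I descend and close.

Emit:
step_arm:
  increments:
    - [[-0.0013,0.0015,0.03],[0,0,-0.0064],0.5]
    - [[-0.0013,0.0015,0.06],[0,0,-0.0064],0.5]
    - [[-0.0013,0.0015,0.085],[0,0,-0.0064],0.5]
    - [[-0.0013,0.0015,0.1],[0,0,-0.0064],0.5]
    - [[-0.0013,0.0015,0.1],[0,0,-0.0064],0.5]
    - [[-0.0013,0.0015,0.1],[0,0,-0.0064],0.7]
    - [[-0.0013,0.0015,0.1],[0,0,-0.0064],0.8]
  force: 5

```text
time_s: 2.4
tcp_pos: [0.5158, 0.1898, 0.1013]
eef_rot: [179.9, -0.1, 69.4]
contact_force: [-0.5, 0.1, 1.0]
gripper_width: 0.0329
```

```bash
python3 go.py .515 .189 .1 69.3
```

```text
t 2.4 tcp [0.5158 0.1898 0.1013] rot [179.9359  -0.085   69.3965] j [ 40.6  15.5 -24.8   0.  -49.7 118.7] F [-0.48  0.06  0.97] M [-0.06 -0.11  0.03] w 0.0329
shift [-0.0011 -0.0004  0.0013] turn [ 0.0011 -0.0015  0.0017]
```

Emit:
step_arm:
  increments:
    - [[0,0,0.0],[0,0,0],0.85]
    - [[0,0,0.0],[0,0,0],0.9]
    - [[0,0,0.0],[0,0,0],0.95]
    - [[0,0,0.0],[0,0,0],1]
    - [[0,0,0.0],[0,0,0],1]
    - [[0,0,0.0],[0,0,0],1]
  force: 5

```text
time_s: 3.0
tcp_pos: [0.5155, 0.1892, 0.1007]
eef_rot: [180.0, -0.0, 69.4]
contact_force: [-1.1, 0.9, 5.7]
gripper_width: 0.0104
```

```bash
python3 go.py .515 .189 .1 69.3
```

```text
t 3.0 tcp [0.5155 0.1892 0.1007] rot [179.9706  -0.0301  69.3705] j [ 40.6  15.5 -24.8   0.  -49.7 118.8] F [-1.06  0.92  5.69] M [-0.11  0.6   0.04] w 0.0104
shift [-0.0003 -0.0004  0.0007] turn [ 0.0005 -0.0005  0.0012]
```

Emit:
step_arm:
  increments:
    - [[0,0,0.0],[0,0,0],1]
    - [[0,0,0.0],[0,0,0],1]
    - [[0,0,-0.005],[0,0,0],1]
    - [[0,0,-0.02],[0,0,0],1]
    - [[0,0,-0.04],[0,0,0],1]
    - [[0,0,-0.06],[0,0,0],1]
    - [[0,0,-0.08],[0,0,0],1]
    - [[0,0,-0.1],[0,0,0],1]
    - [[0,0,-0.1],[0,0,0],1]
  force: 50

```text
time_s: 3.9
tcp_pos: [0.5165, 0.1897, 0.2029]
eef_rot: [179.8, -0.2, 69.4]
contact_force: [0.7, -0.3, -2.0]
gripper_width: 0.0098
```

```bash
python3 go.py .626 -.238 .2 -77; python3 - <<'E'
from h import *
cap('side','pics/side2.png');cap('top','pics/top2.png')
crop('pics/side2.png','pics/s2.png',150,300,300,440,5)
E
```

```text
t 3.9 tcp [0.5165 0.1897 0.2029] rot [179.8395  -0.2032  69.3744] j [ 40.6   9.7 -17.4   0.  -62.7 118.8] F [ 0.67 -0.33 -1.96] M [-0.07 -0.12  0.02] w 0.0098
shift [-0.3617  0.2531  0.0023] turn [-0.0035 -0.0049  2.5547]
```

View pics/side2.png

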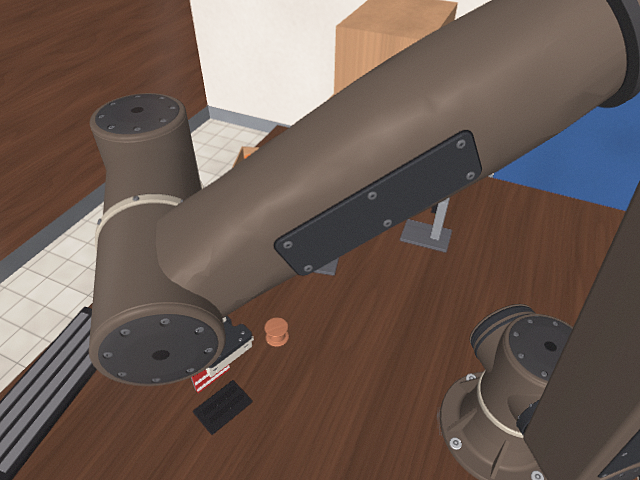

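Emit:
step_arm:
  increments:
    - [[-0.01,0.007,0],[0,0,0.1],1]
    - [[-0.03,0.021,0],[0,0,0.24],1]
    - [[-0.055,0.038,0],[0,0,0.38],1]
    - [[-0.08,0.056,0],[0,0,0.52],1]
    - [[-0.105,0.073,0],[0,0,0.66],1]
    - [[-0.13,0.091,0],[0,0,0.8],1]
    - [[-0.155,0.108,0],[0,0,0.94],1]
    - [[-0.18,0.126,0],[0,0,1.08],1]
    - [[-0.2,0.14,0],[0,0,1.2],1]
    - [[-0.21,0.147,0],[0,0,1.28],1]

```text
time_s: 5.0
tcp_pos: [0.5781, -0.0612, 0.1983]
eef_rot: [180.0, 0.2, -4.3]
contact_force: [-0.8, 0.1, -1.0]
gripper_width: 0.0096
```

```bash
python3 go.py .626 -.238 .2 -77
```

```text
t 5.0 tcp [ 0.5781 -0.0612  0.1983] rot [179.9622   0.1662  -4.3484] j [ 13.2  13.1 -13.7  -0.  -63.4  72.4] F [-0.82  0.13 -0.95] M [-0.06 -0.03  0.03] w 0.0096
shift [ 0.0611  0.1727 -0.0018] turn [0.0024 0.0021 1.268 ]
```

Emit:
step_arm:
  increments:
    - [[0.006,0.017,0],[0,0,0.1],1]
    - [[0.012,0.035,0],[0,0,0.24],1]
    - [[0.02,0.055,0],[0,0,0.38],1]
    - [[0.028,0.077,0],[0,0,0.52],1]
    - [[0.035,0.098,0],[0,0,0.66],1]
    - [[0.042,0.119,0],[0,0,0.8],1]
    - [[0.049,0.14,0],[0,0,0.94],1]
    - [[0.056,0.16,0],[0,0,1.08],1]
    - [[0.06,0.17,0],[0,0,1.2],1]
    - [[0.061,0.1727,0],[0,0,1.265],1]

```text
time_s: 6.0
tcp_pos: [0.6269, -0.237, 0.1977]
eef_rot: [179.8, 0.1, -76.8]
contact_force: [-0.8, 0.2, -1.9]
gripper_width: 0.0097
```

```bash
python3 go.py .626 -.238 .2 -77;  python3 - <<'E'
from h import *
cap('side','pics/side3.png');cap('top','pics/top3.png')
crop('pics/side3.png','pics/s3.png',220,140,380,290,5)
crop('pics/top3.png','pics/t3.png',270,160,390,280,6)
E
```

```text
t 6.0 tcp [ 0.6269 -0.237   0.1977] rot [179.8224   0.0723 -76.8151] j [ -4.1  21.2  -2.1  -0.  -66.8  17.3] F [-0.79  0.23 -1.95] M [ 0.11 -0.01 -0.02] w 0.0097
shift [ 0.0008  0.0011 -0.0023] turn [0.0031 0.0013 0.0032]
```

View pics/s3.png

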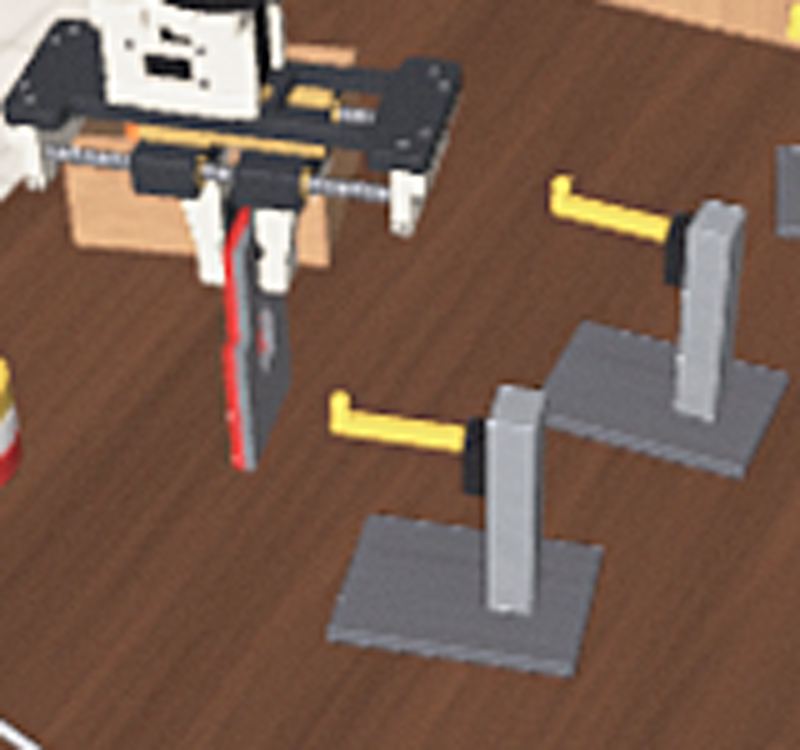

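View pics/t3.png

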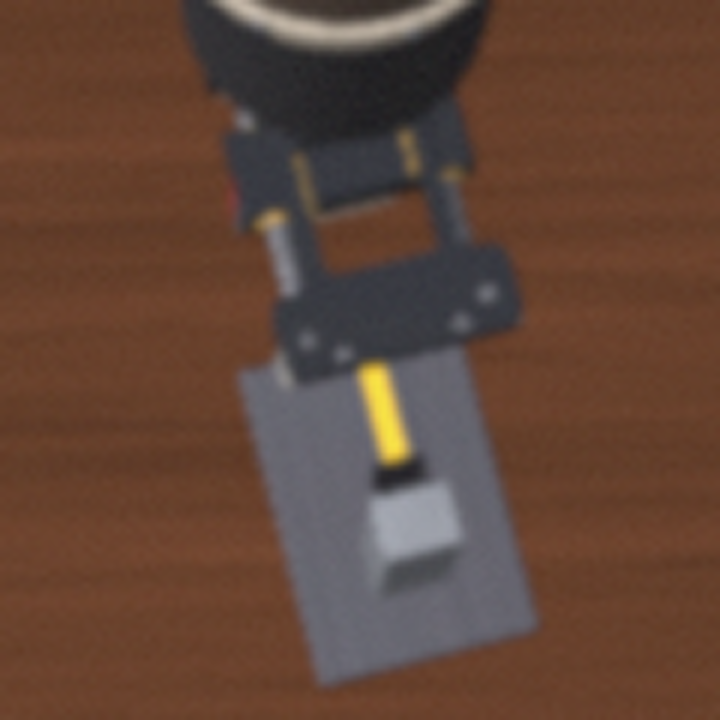

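```bash
python3 - <<'E'
from h import *
crop('pics/side3.png','pics/s3b.png',250,170,300,240,12)
crop('pics/side3.png','pics/s3c.png',270,200,330,260,12)
E
```

```text
(no output)
```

View pics/s3b.png

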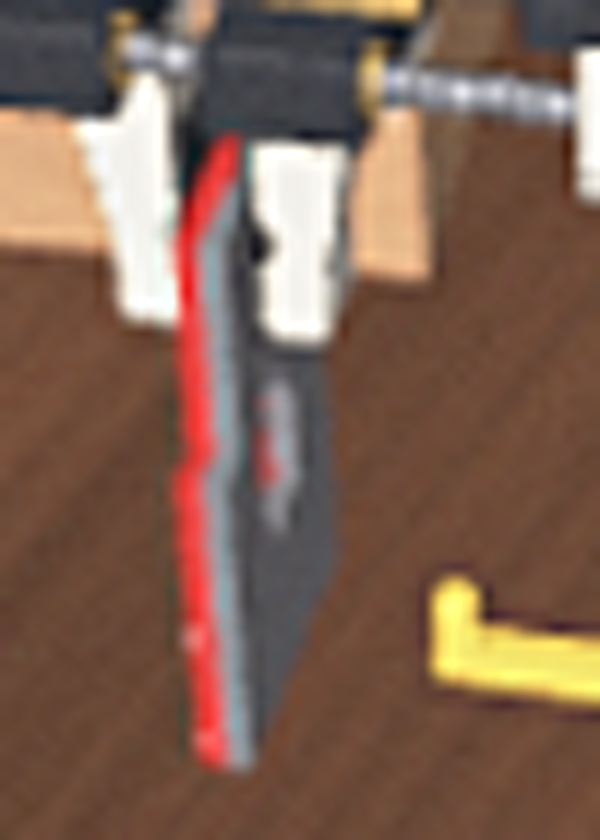

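```bash
cat > tagfit.py <<'E'
from h import *
from scipy.optimize import least_squares
np.set_printoptions(precision=4,suppress=True)
def w(p,P):
    P=np.array(P,float)/1000;c,s=np.cos(p[2]),np.sin(p[2])
    return np.array([p[0]+c*P[0]-s*P[1],p[1]+s*P[0]+c*P[1],p[3]+P[2]])
TW=np.array([.4991,-.2667,.2264])
def run(C,pts,s,o,x0,fixz=None,off=(.0013,0)):
    uv=[(np.array(a)+.5)/s-.5+np.array(o) for a,_ in pts]
    def res(p):
        e=[proj(C,w(p,P)+np.r_[off,0])[0]-u for (_,P),u in zip(pts,uv)]
        e=np.ravel(e)
        return e if fixz is None else np.r_[e,(p[3]-fixz)/.0005]
    q=least_squares(res,x0,loss='soft_l1');p=q.x
    d=p[:2]-TW[:2];c,sn=np.cos(TW[2]),np.sin(TW[2])
    print('tag',p,'yaw',np.degrees(p[2]),'in hook: x',c*d[0]+sn*d[1]-.06,'y',-sn*d[0]+c*d[1]);print(res(p)[:2*len(pts)].reshape(-1,2).round(2))
    return p
E
python3 - <<'E'
from tagfit import *
C=load('pics/side3.png')
pts=[((203,765),(5,35,0)),((252,770),(-5,35,0)),((175,482),(5,35,75)),((183,235),(5,25,125)),((238,137),(5,-25,125)),((337,545),(-5,-35,0))]
run(C,pts,12,(250,170),[.627,-.237,.22,.105])
run(C,pts,12,(250,170),[.627,-.237,.22,.105],.105)
d=np.array([.6269,-.237])-TW[:2];c,s=np.cos(.2264),np.sin(.2264);print('tcp in hook',c*d[0]+s*d[1]-.06,-s*d[0]+c*d[1])
E
```

```text
tag [ 0.636  -0.2539  0.2418  0.0902] yaw 13.856858675621698 in hook: x 0.07628450039229462 y -0.018212110400380448
[[ 0.22 -0.42]
 [-0.02 -0.32]
 [ 0.35  0.15]
 [-0.74  1.62]
 [ 0.25 -2.49]
 [-0.16  0.77]]
tag [ 0.6268 -0.2393  0.2472  0.105 ] yaw 14.161749047247385 in hook: x 0.07063629979314784 y -0.001962716629758006
[[ 0.22 -0.18]
 [ 0.06 -0.08]
 [ 0.3  -0.07]
 [-0.81  0.99]
 [ 0.19 -3.36]
 [-0.09  0.65]]
tcp in hook 0.0712054310063567 0.0002547046057167317
```

```bash
cat > hk.py <<'E'
# hk.py hx hy z : TCP target in hook frame
import sys,subprocess,numpy as np
hx,hy,z=map(float,sys.argv[1:4]);a=.2264;c,s=np.cos(a),np.sin(a)
x=.4991+c*(hx+.06)-s*hy;y=-.2667+s*(hx+.06)+c*hy
from plant import r
p=r.get_state()['tcp_pos']-np.array([.4991,-.2667,0])
print('now in hook: x %.4f y %.4f z %.4f'%(c*p[0]+s*p[1]-.06,-s*p[0]+c*p[1],p[2]))
sys.argv=['go.py',x,y,z,-77.03];exec(open('go.py').read())
E
python3 hk.py .045 .001 .16
```

```text
now in hook: x 0.0713 y 0.0010 z 0.1980
t 6.1 tcp [ 0.6268 -0.2363  0.198 ] rot [179.8338   0.0736 -76.5736] j [ -4.   21.2  -2.2  -0.  -66.8  17.5] F [-0.17 -0.14 -1.66] M [ 0.08  0.01 -0.04] w 0.0098
shift [-0.0002  0.0262  0.038 ] turn [0.0029 0.0013 0.008 ]
```

Emit:
step_arm:
  increments:
    - [[0,0,0.015],[0,0,0.006],1]
    - [[0,0,0.03],[0,0,0.006],1]
    - [[0,0,0.038],[0,0,0.006],1]
    - [[0,0.012,0.038],[0,0,0.006],1]
    - [[0,0.024,0.038],[0,0,0.006],1]
    - [[0,0.026,0.038],[0,0,0.006],1]
    - [[0,0.026,0.038],[0,0,0.006],1]

```text
time_s: 6.8
tcp_pos: [0.6021, -0.2422, 0.1633]
eef_rot: [-179.9, -0.0, -76.8]
contact_force: [0.3, 0.0, -0.9]
gripper_width: 0.0093
```

```bash
python3 hk.py .005 .001 .16; python3 - <<'E'
from h import *
cap('side','pics/side4.png')
crop('pics/side4.png','pics/s4.png',260,180,330,250,10)
E
```

```text
now in hook: x 0.0459 y 0.0007 z 0.1633
t 6.8 tcp [ 0.6021 -0.2422  0.1633] rot [-179.914    -0.0386  -76.8037] j [ -4.7  20.6  -7.8   0.  -61.5  17.9] F [ 0.35  0.01 -0.94] M [ 0.09 -0.03  0.02] w 0.0093
shift [-0.0004  0.0409  0.0033] turn [-0.0015 -0.0007  0.004 ]
```

View pics/s4.png

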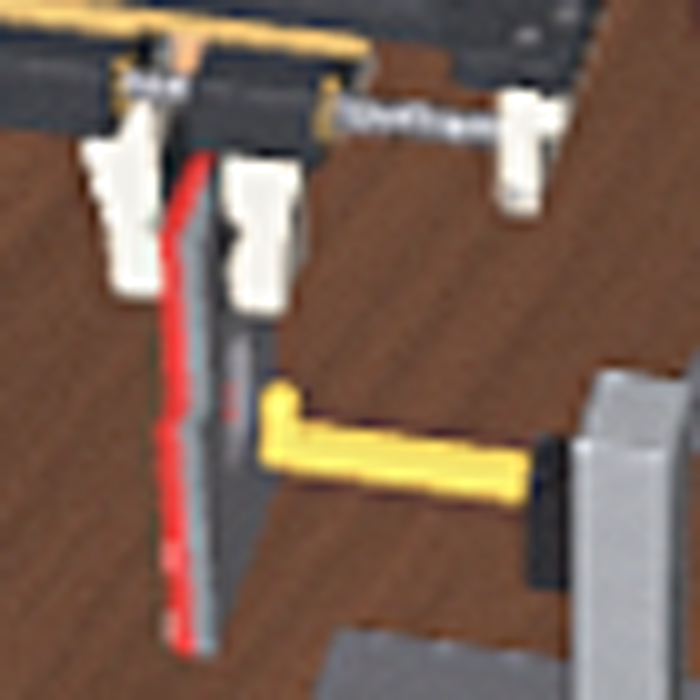

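Emit:
step_arm:
  increments:
    - [[0,0,0.0015],[0,0,0],1]
    - [[0,0,0.003],[0,0,0],1]
    - [[0,0,0.003],[0,0,0],1]
    - [[0,0,0.003],[0,0,0],1]

```text
time_s: 7.25
tcp_pos: [0.6024, -0.2418, 0.1589]
eef_rot: [180.0, 0.0, -76.8]
contact_force: [0.3, -0.4, -0.8]
gripper_width: 0.0099
```

```bash
python3 hk.py .005 .001 .16
```

```text
now in hook: x 0.0463 y 0.0011 z 0.1589
t 7.25 tcp [ 0.6024 -0.2418  0.1589] rot [179.979    0.0066 -76.7908] j [ -4.7  20.9  -8.    0.  -61.1  17.9] F [ 0.3  -0.43 -0.82] M [ 0.09 -0.05 -0.  ] w 0.0099
shift [-0.0001  0.0413 -0.0011] turn [0.0004 0.0001 0.0042]
```

Emit:
step_arm:
  increments:
    - [[0,0.005,0],[0,0,0],1]
    - [[0,0.009,0],[0,0,0],1]
    - [[0,0.011,0],[0,0,0],1]
    - [[0,0.013,0],[0,0,0],1]
    - [[0,0.013,0],[0,0,0],1]
    - [[0,0.013,0],[0,0,0],1]

```text
time_s: 7.85
tcp_pos: [0.5898, -0.2449, 0.1593]
eef_rot: [-180.0, -0.0, -76.8]
contact_force: [-0.8, -0.2, -1.4]
gripper_width: 0.0096
```

```bash
python3 hk.py .005 .001 .16; python3 - <<'E'
from h import *
cap('side','pics/side5.png')
crop('pics/side5.png','pics/s5.png',260,180,330,250,10)
E
```

```text
now in hook: x 0.0332 y 0.0009 z 0.1593
t 7.85 tcp [ 0.5898 -0.2449  0.1593] rot [-179.9877   -0.0042  -76.8007] j [ -5.1  19.9  -9.4   0.  -60.7  18.3] F [-0.79 -0.17 -1.44] M [ 0.1  -0.03  0.02] w 0.0096
shift [-0.0002  0.0282 -0.0007] turn [-0.0002 -0.0001  0.004 ]
```

View pics/s5.png

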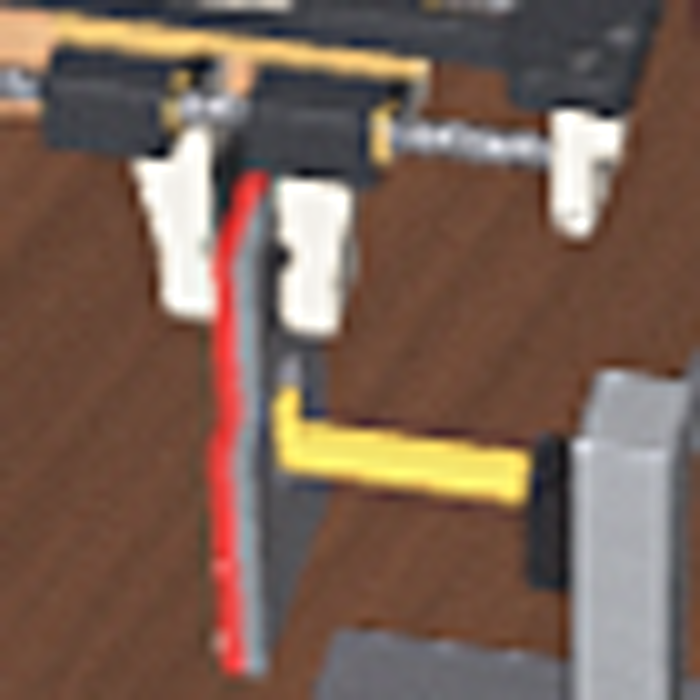

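Emit:
step_arm:
  increments:
    - [[0,0.004,0],[0,0,0],1]
    - [[0,0.008,0],[0,0,0],1]
    - [[0,0.012,0],[0,0,0],1]
    - [[0,0.016,0],[0,0,0],1]
    - [[0,0.02,0],[0,0,0],1]
    - [[0,0.024,0],[0,0,0],1]
    - [[0,0.026,0],[0,0,0],1]
    - [[0,0.026,0],[0,0,0],1]

```text
time_s: 8.7
tcp_pos: [0.5641, -0.2509, 0.1593]
eef_rot: [-180.0, -0.0, -76.8]
contact_force: [-0.3, 0.3, -1.7]
gripper_width: 0.01
```

```bash
python3 hk.py .005 .001 .16; python3 - <<'E'
from h import *
cap('side','pics/side6.png')
crop('pics/side6.png','pics/s6.png',270,180,340,250,10)
E
```

```text
now in hook: x 0.0069 y 0.0008 z 0.1593
t 8.7 tcp [ 0.5641 -0.2509  0.1593] rot [-179.9951   -0.0024  -76.8081] j [ -5.9  18.  -12.2   0.  -59.7  19.1] F [-0.25  0.27 -1.67] M [ 0.08 -0.03 -0.08] w 0.01
shift [-0.0002  0.0019 -0.0007] turn [-0.0001 -0.      0.0039]
```

View pics/s6.png

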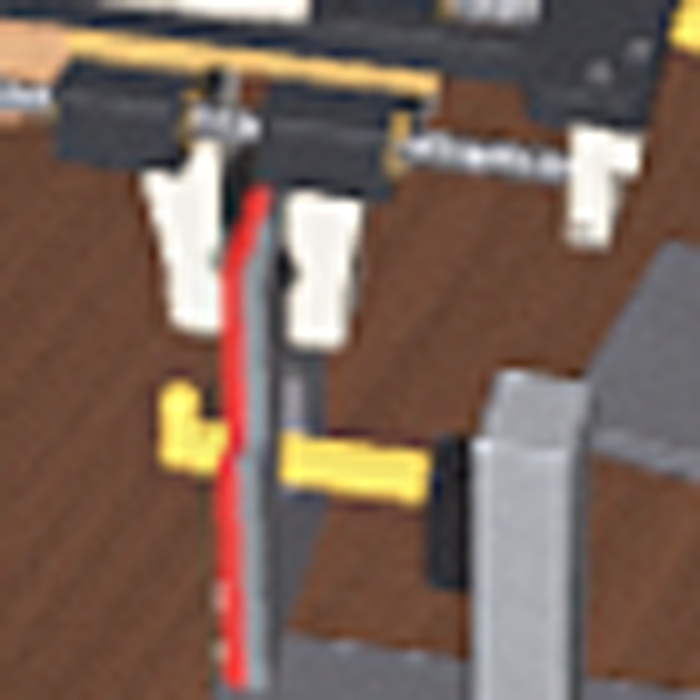

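Emit:
step_arm:
  increments:
    - [[0.002,0,0],[0,0,0.003],1]
    - [[0.004,0,0],[0,0,0.003],1]
    - [[0.004,0,0],[0,0,0.003],1]
    - [[0.004,0,0],[0,0,0.003],1]

```text
time_s: 9.15
tcp_pos: [0.5653, -0.2547, 0.159]
eef_rot: [180.0, 0.0, -77.0]
contact_force: [-0.0, 0.4, -1.2]
gripper_width: 0.0101
```

Emit:
step_arm:
  increments:
    - [[0.0005,0,0],[0,0,0],1]
    - [[0.001,0,0],[0,0,0],1]
    - [[0.001,0,0],[0,0,0],1]

```text
time_s: 9.45
tcp_pos: [0.5656, -0.2557, 0.1592]
eef_rot: [180.0, -0.0, -77.0]
contact_force: [0.2, -0.5, -1.7]
gripper_width: 0.0097
```

Emit:
step_arm:
  increments:
    - [[0.0005,0,0],[0,0,0],1]
    - [[0.001,0,0],[0,0,0],1]
    - [[0.001,0,0],[0,0,0],1]

```text
time_s: 9.75
tcp_pos: [0.5658, -0.2567, 0.1592]
eef_rot: [-180.0, 0.0, -77.0]
contact_force: [0.4, -0.8, -1.8]
gripper_width: 0.0098
```

Emit:
step_arm:
  increments:
    - [[0.0005,0,0],[0,0,0],1]
    - [[0.001,0,0],[0,0,0],1]
    - [[0.001,0,0],[0,0,0],1]

```text
time_s: 10.05
tcp_pos: [0.5659, -0.2573, 0.1591]
eef_rot: [180.0, 0.0, -77.0]
contact_force: [-0.2, 2.4, 0.0]
gripper_width: 0.0099
```

Emit:
step_arm:
  increments:
    - [[0.0005,0,0],[0,0,0],1]
    - [[0.0005,0,0],[0,0,0],1]
    - [[0.0005,0,0],[0,0,0],1]

```text
time_s: 10.35
tcp_pos: [0.566, -0.2577, 0.1591]
eef_rot: [180.0, 0.0, -77.0]
contact_force: [-0.6, 4.1, -0.0]
gripper_width: 0.0099
```

Emit:
step_arm:
  increments:
    - [[0.0005,0,0],[0,0,0],1]
    - [[0.0005,0,0],[0,0,0],1]
    - [[0.0005,0,0],[0,0,0],1]

```text
time_s: 10.65
tcp_pos: [0.5661, -0.2581, 0.1591]
eef_rot: [-180.0, 0.0, -77.0]
contact_force: [-0.8, 6.9, 0.5]
gripper_width: 0.0097
```

Emit:
step_arm:
  increments:
    - [[-0.004,0,0],[0,0,0],1]
    - [[-0.008,0,0],[0,0,0],1]
    - [[-0.012,0,0],[0,0,0],1]
    - [[-0.012,0,0],[0,0,0],1]
    - [[-0.012,0,0],[0,0,0],1]

```text
time_s: 11.15
tcp_pos: [0.5635, -0.2469, 0.1593]
eef_rot: [-180.0, -0.0, -77.0]
contact_force: [-0.0, 0.1, -1.1]
gripper_width: 0.0101
```

Emit:
step_arm:
  increments:
    - [[-0.0005,0,0],[0,0,0],1]
    - [[-0.001,0,0],[0,0,0],1]
    - [[-0.001,0,0],[0,0,0],1]

```text
time_s: 11.45
tcp_pos: [0.5633, -0.2459, 0.1592]
eef_rot: [-180.0, -0.0, -77.0]
contact_force: [0.3, 0.8, -1.1]
gripper_width: 0.0096
```

Emit:
step_arm:
  increments:
    - [[-0.0005,0,0],[0,0,0],1]
    - [[-0.001,0,0],[0,0,0],1]
    - [[-0.001,0,0],[0,0,0],1]

```text
time_s: 11.75
tcp_pos: [0.5631, -0.245, 0.1592]
eef_rot: [180.0, -0.0, -77.0]
contact_force: [-0.3, 0.0, -1.8]
gripper_width: 0.0095
```

Emit:
step_arm:
  increments:
    - [[-0.0005,0,0],[0,0,0],1]
    - [[-0.0005,0,0],[0,0,0],1]
    - [[-0.0005,0,0],[0,0,0],1]

```text
time_s: 12.05
tcp_pos: [0.5629, -0.2447, 0.1591]
eef_rot: [180.0, -0.0, -77.0]
contact_force: [-0.1, -2.1, -1.4]
gripper_width: 0.0097
```

Emit:
step_arm:
  increments:
    - [[0.004,0,0],[0,0,0],1]
    - [[0.0067,0,0],[0,0,0],1]
    - [[0.0067,0,0],[0,0,0],1]
    - [[0.0067,0,0.003],[0,0,0],1]
    - [[0.0067,0,0.007],[0,0,0],1]
    - [[0.0067,0,0.011],[0,0,0],1]
    - [[0.0067,0,0.014],[0,0,0],1]
    - [[0.0067,0,0.016],[0,0,0],1]
    - [[0.0067,0,0.016],[0,0,0],1]
    - [[0.0067,0,0.016],[0,0,0],1]

```text
time_s: 13.05
tcp_pos: [0.5645, -0.251, 0.1432]
eef_rot: [-180.0, -0.0, -77.0]
contact_force: [-0.9, 0.9, -0.9]
gripper_width: 0.0096
```

Emit:
step_arm:
  increments:
    - [[0,0,0.0005],[0,0,0],1]
    - [[0,0,0.001],[0,0,0],1]
    - [[0,0,0.001],[0,0,0],1]

```text
time_s: 13.35
tcp_pos: [0.5645, -0.251, 0.1422]
eef_rot: [-180.0, -0.0, -77.0]
contact_force: [-0.0, -0.8, -0.9]
gripper_width: 0.0097
```

Emit:
step_arm:
  increments:
    - [[0,0,0.0005],[0,0,0],1]
    - [[0,0,0.001],[0,0,0],1]
    - [[0,0,0.001],[0,0,0],1]

```text
time_s: 13.65
tcp_pos: [0.5644, -0.2509, 0.1411]
eef_rot: [180.0, 0.0, -77.0]
contact_force: [-0.6, -0.1, -1.9]
gripper_width: 0.0099
```

Emit:
step_arm:
  increments:
    - [[0,0,0.0005],[0,0,0],1]
    - [[0,0,0.001],[0,0,0],1]
    - [[0,0,0.001],[0,0,0],1]

```text
time_s: 13.95
tcp_pos: [0.5644, -0.251, 0.1401]
eef_rot: [180.0, 0.0, -77.0]
contact_force: [-0.1, -0.2, -0.3]
gripper_width: 0.0096
```

Emit:
step_arm:
  increments:
    - [[0,0,0.0005],[0,0,0],1]
    - [[0,0,0.0005],[0,0,0],1]
    - [[0,0,0.0005],[0,0,0],1]

```text
time_s: 14.25
tcp_pos: [0.5645, -0.2509, 0.1396]
eef_rot: [180.0, 0.0, -77.0]
contact_force: [-0.1, -0.6, -1.4]
gripper_width: 0.0096
```

Emit:
step_arm:
  increments:
    - [[0,0,0.0005],[0,0,0],1]
    - [[0,0,0.0005],[0,0,0],1]
    - [[0,0,0.0005],[0,0,0],1]

```text
time_s: 14.55
tcp_pos: [0.5644, -0.251, 0.1391]
eef_rot: [180.0, 0.0, -77.0]
contact_force: [-0.6, -0.3, -0.5]
gripper_width: 0.0095
```

Emit:
step_arm:
  increments:
    - [[0,0,0.0005],[0,0,0],1]
    - [[0,0,0.0005],[0,0,0],1]
    - [[0,0,0.0005],[0,0,0],1]

```text
time_s: 14.85
tcp_pos: [0.5644, -0.251, 0.1386]
eef_rot: [180.0, 0.0, -77.0]
contact_force: [0.3, 0.2, -1.8]
gripper_width: 0.0095
```

Emit:
step_arm:
  increments:
    - [[0,0,0.0005],[0,0,0],1]
    - [[0,0,0.0005],[0,0,0],1]
    - [[0,0,0.0005],[0,0,0],1]

```text
time_s: 15.15
tcp_pos: [0.5644, -0.251, 0.1381]
eef_rot: [180.0, 0.0, -77.0]
contact_force: [0.3, -0.7, -1.4]
gripper_width: 0.0096
```

Emit:
step_arm:
  increments:
    - [[0,0,0.0005],[0,0,0],1]
    - [[0,0,0.0005],[0,0,0],1]
    - [[0,0,0.0005],[0,0,0],1]

```text
time_s: 15.45
tcp_pos: [0.5644, -0.251, 0.1376]
eef_rot: [180.0, 0.0, -77.0]
contact_force: [0.3, -0.1, -1.3]
gripper_width: 0.0098
```

Emit:
step_arm:
  increments:
    - [[0,0,0.0005],[0,0,0],1]
    - [[0,0,0.0005],[0,0,0],1]
    - [[0,0,0.0005],[0,0,0],1]

```text
time_s: 15.75
tcp_pos: [0.5645, -0.251, 0.1372]
eef_rot: [-180.0, -0.0, -77.0]
contact_force: [-0.1, 0.2, -1.4]
gripper_width: 0.0098
```

Emit:
step_arm:
  increments:
    - [[0,0,0.0005],[0,0,0],1]
    - [[0,0,0.0005],[0,0,0],1]
    - [[0,0,0.0005],[0,0,0],1]

```text
time_s: 16.05
tcp_pos: [0.5644, -0.251, 0.1366]
eef_rot: [180.0, 0.0, -77.0]
contact_force: [-0.9, 0.4, -0.4]
gripper_width: 0.0099
```

```bash
python3 hk.py .005 .001 .137; python3 - <<'E'
from h import *
cap('side','pics/side7.png')
crop('pics/side7.png','pics/s7.png',270,180,340,250,10)
E
```

```text
now in hook: x 0.0072 y 0.0007 z 0.1366
t 16.05 tcp [ 0.5644 -0.251   0.1366] rot [179.996    0.0017 -76.9724] j [ -5.9  19.2 -13.7  -0.  -57.1  18.9] F [-0.86  0.44 -0.38] M [ 0.09 -0.03 -0.01] w 0.0099
shift [-0.0003  0.0022 -0.0004] turn [0.0001 0.     0.001 ]
```

View pics/s7.png

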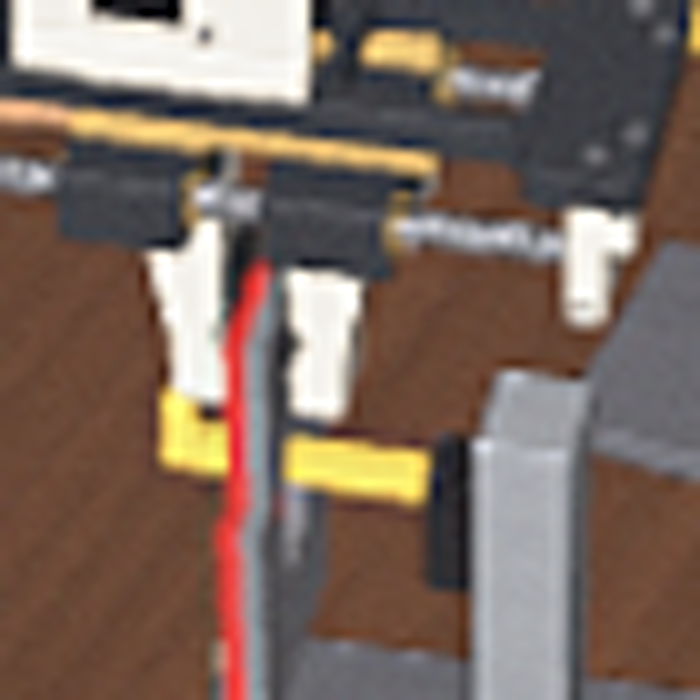

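Emit:
step_arm:
  increments:
    - [[0,0.003,0],[0,0,0],1]
    - [[0,0.006,0],[0,0,0],1]
    - [[0,0.006,0],[0,0,0],1]
    - [[0,0.006,0.0005],[0,0,0],1]
    - [[0,0.006,0.0005],[0,0,0],1]

```text
time_s: 16.6
tcp_pos: [0.5586, -0.2523, 0.1362]
eef_rot: [-180.0, -0.0, -77.0]
contact_force: [-1.2, 0.6, -1.4]
gripper_width: 0.0098
```

Emit:
step_arm:
  increments:
    - [[0,0,0.0005],[0,0,0],1]
    - [[0,0,0.0005],[0,0,0],1]
    - [[0,0,0.0005],[0,0,0],1]

```text
time_s: 16.9
tcp_pos: [0.5586, -0.2523, 0.1356]
eef_rot: [180.0, 0.0, -77.0]
contact_force: [-0.4, 0.2, -1.4]
gripper_width: 0.0099
```

Emit:
step_arm:
  increments:
    - [[0,0,0.0005],[0,0,0],1]
    - [[0,0,0.0005],[0,0,0],1]
    - [[0,0,0.0005],[0,0,0],1]

```text
time_s: 17.2
tcp_pos: [0.5588, -0.2523, 0.1354]
eef_rot: [-180.0, -0.0, -77.0]
contact_force: [0.1, -0.6, -0.4]
gripper_width: 0.01
```

Emit:
step_arm:
  increments:
    - [[0,0,0.0005],[0,0,0],1]
    - [[0,0,0.0005],[0,0,0],1]
    - [[0,0,0.0005],[0,0,0],1]

```text
time_s: 17.5
tcp_pos: [0.559, -0.2524, 0.1352]
eef_rot: [-179.9, -0.0, -77.0]
contact_force: [0.1, 1.0, 5.0]
gripper_width: 0.0101
```

Emit:
step_arm:
  increments:
    - [[0,0,0.0005],[0,0,0],1]
    - [[0,0,0.0005],[0,0,0],1]
    - [[0,0,0.0005],[0,0,0],1]

```text
time_s: 17.8
tcp_pos: [0.5591, -0.2524, 0.1349]
eef_rot: [-179.9, -0.0, -77.0]
contact_force: [0.6, 2.2, 6.7]
gripper_width: 0.01
```

Emit:
step_arm:
  increments:
    - [[0,0,0.0005],[0,0,0],1]
    - [[0,0,0.0005],[0,0,0],1]
    - [[0,0,0.0005],[0,0,0],1]

```text
time_s: 18.1
tcp_pos: [0.5592, -0.2525, 0.1345]
eef_rot: [-179.9, -0.0, -77.0]
contact_force: [-1.1, 1.8, 6.9]
gripper_width: 0.0099
```

```bash
python3 hk.py .005 .001 .137; python3 - <<'E'
from h import *
cap('side','pics/side8.png');cap('top','pics/top8.png')
crop('pics/side8.png','pics/s8.png',270,190,340,260,10)
E
```

```text
now in hook: x 0.0017 y 0.0004 z 0.1345
t 18.1 tcp [ 0.5592 -0.2525  0.1345] rot [-179.9287   -0.0458  -76.9529] j [ -6.1  18.9 -14.5   0.  -56.5  19.1] F [-1.15  1.81  6.94] M [0.58 0.12 0.03] w 0.0099
shift [-0.0006 -0.0033 -0.0025] turn [-0.0012 -0.0008  0.0013]
```

View pics/s8.png

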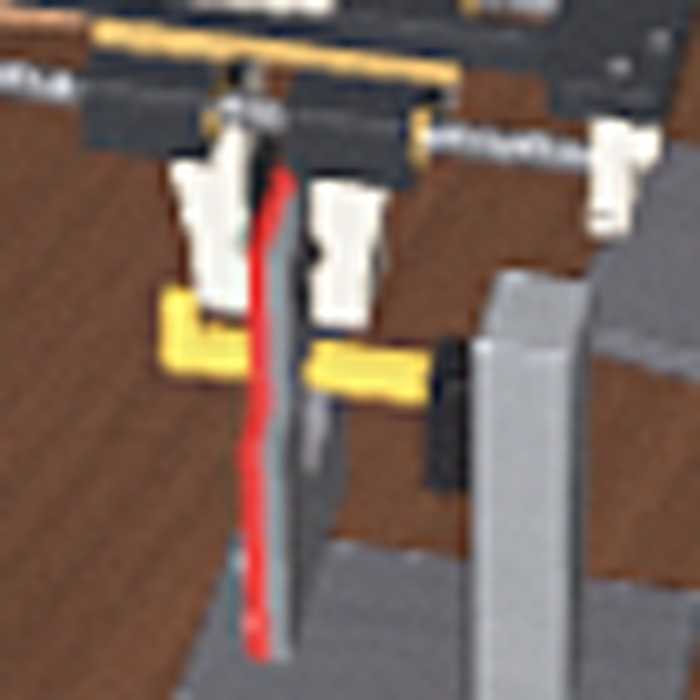

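```bash
python3 - <<'E'
from h import *
np.set_printoptions(precision=1,suppress=True)
C=load('pics/side8.png');c,s=np.cos(.2264),np.sin(.2264)
def f(hx,hy,z): 
    hx+=.06;p=proj(C,[.4991+.0013+c*hx-s*hy,-.2667+s*hx+c*hy,z])[0];return (p-[270,190]+.5)*10-.5
for hx in(.0067,-.0033): print('finger bot near',f(hx,.0095,.1345),'far',f(hx,-.0095,.1345))
for z in(.1208,.1177):
    print('bar top near x-34',f(-.034,.004,z),'x25',f(.025,.004,z),'bar bottom near x-34',f(-.034,.004,z-.008),'x33',f(.033,.004,z-.008),'tip top',f(.033,.004,z+.012),f(.033,-.004,z+.012))
zt=.1345-.0927
for P in((5,35,0),(-5,35,0),(5,35,75),(5,25,125)): print(P,f(.0017+P[0]/1000,P[1]/1000,zt+P[2]/1000))
E
```

```text
finger bot near [259.  321.9] far [277.2 272.6]
finger bot near [298.9 327.5] far [316.6 278.1]
bar top near x-34 [426.8 372.3] x25 [194.  339.3] bar bottom near x-34 [426.9 396.5] x33 [164. 359.] tip top [160.6 298.1] [168.8 277.5]
bar top near x-34 [426.8 381.7] x25 [194.4 348.7] bar bottom near x-34 [426.9 405.9] x33 [164.5 368.4] tip top [161.1 307.7] [169.3 287. ]
(5, 35, 0) [245.4 661.8]
(-5, 35, 0) [283.7 667.6]
(5, 35, 75) [236.2 444.3]
(5, 25, 125) [239.7 261. ]
```

Emit:
step_arm:
  increments:
    - [[0,0,0.0005],[0,0,0],1]
    - [[0,0,0.001],[0,0,0],1]
    - [[0,0,0.0015],[0,0,0],1]
    - [[0,0,0.002],[0,0,0],1]
    - [[0,0,0.002],[0,0,0],1]
  force: 60

```text
time_s: 18.7
tcp_pos: [0.5591, -0.2524, 0.1325]
eef_rot: [-179.9, -0.0, -77.0]
contact_force: [-0.3, 1.4, 6.7]
gripper_width: 0.0096
```

Emit:
step_arm:
  increments:
    - [[0,0,0.0005],[0,0,0],1]
    - [[0,0,0.001],[0,0,0],1]
    - [[0,0,0.0015],[0,0,0],1]
    - [[0,0,0.002],[0,0,0],1]

```text
time_s: 19.1
tcp_pos: [0.5592, -0.2524, 0.1305]
eef_rot: [-179.9, -0.0, -77.0]
contact_force: [-0.2, 1.4, 6.1]
gripper_width: 0.0096
```

Emit:
step_arm:
  increments:
    - [[0,0,0.0005],[0,0,0],1]
    - [[0,0,0.001],[0,0,0],1]
    - [[0,0,0.0015],[0,0,0],1]
    - [[0,0,0.002],[0,0,0],1]

```text
time_s: 19.5
tcp_pos: [0.5592, -0.2525, 0.1286]
eef_rot: [-179.9, -0.0, -77.0]
contact_force: [-0.2, 1.7, 6.9]
gripper_width: 0.0097
```

Emit:
step_arm:
  increments:
    - [[0,0,0.0005],[0,0,0],1]
    - [[0,0,0.001],[0,0,0],1]
    - [[0,0,0.001],[0,0,0],1]

```text
time_s: 19.8
tcp_pos: [0.5591, -0.2524, 0.1275]
eef_rot: [-179.9, -0.0, -77.0]
contact_force: [-1.6, 0.9, 7.1]
gripper_width: 0.0098
```

Emit:
step_arm:
  increments:
    - [[0,0,0.0005],[0,0,0],1]
    - [[0,0,0.001],[0,0,0],1]
    - [[0,0,0.001],[0,0,0],1]

```text
time_s: 20.1
tcp_pos: [0.5591, -0.2524, 0.1265]
eef_rot: [-179.9, -0.0, -77.0]
contact_force: [-0.1, 1.3, 7.5]
gripper_width: 0.0097
```

```bash
python3 - <<'E'
from h import *
cap('side','pics/side9.png')
crop('pics/side9.png','pics/s9.png',270,190,340,260,10)
E
```

```text
(no output)
```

View pics/s9.png

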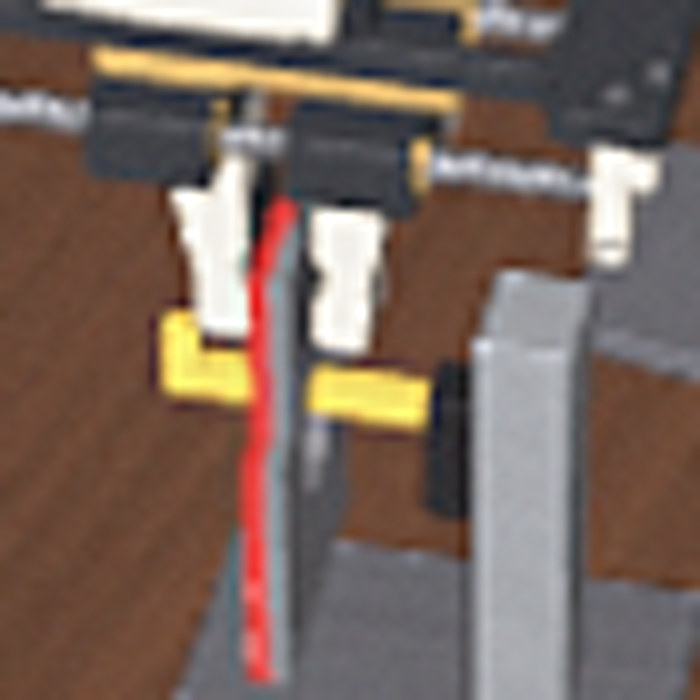

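The hook slides down with the tag: the bar is about 25 crop px lower, and the fingers and tag bottom have dropped by the same amount. I continue in small steps to find the stop.

Emit:
step_arm:
  increments:
    - [[0,0,0.0005],[0,0,0],1]
    - [[0,0,0.001],[0,0,0],1]
    - [[0,0,0.001],[0,0,0],1]

```text
time_s: 20.45
tcp_pos: [0.5591, -0.2524, 0.1254]
eef_rot: [-179.9, -0.0, -77.0]
contact_force: [-0.3, 1.5, 6.4]
gripper_width: 0.0097
```

Emit:
step_arm:
  increments:
    - [[0,0,0.0005],[0,0,0],1]
    - [[0,0,0.001],[0,0,0],1]
    - [[0,0,0.001],[0,0,0],1]

```text
time_s: 20.75
tcp_pos: [0.5591, -0.2524, 0.1245]
eef_rot: [-179.9, -0.0, -77.0]
contact_force: [0.5, 0.7, 6.8]
gripper_width: 0.0095
```

Emit:
step_arm:
  increments:
    - [[0,0,0.0005],[0,0,0],1]
    - [[0,0,0.001],[0,0,0],1]
    - [[0,0,0.001],[0,0,0],1]

```text
time_s: 21.05
tcp_pos: [0.5591, -0.2525, 0.1234]
eef_rot: [-179.9, -0.0, -77.0]
contact_force: [0.0, 1.6, 7.0]
gripper_width: 0.0097
```

Emit:
step_arm:
  increments:
    - [[0,0,0.0005],[0,0,0],1]
    - [[0,0,0.001],[0,0,0],1]
    - [[0,0,0.001],[0,0,0],1]

```text
time_s: 21.35
tcp_pos: [0.5591, -0.2524, 0.1224]
eef_rot: [-179.9, -0.0, -77.0]
contact_force: [-1.4, 1.4, 7.2]
gripper_width: 0.0095
```

Emit:
step_arm:
  increments:
    - [[0,0,0.0005],[0,0,0],1]
    - [[0,0,0.001],[0,0,0],1]
    - [[0,0,0.001],[0,0,0],1]

```text
time_s: 21.65
tcp_pos: [0.5591, -0.2525, 0.1214]
eef_rot: [-179.9, -0.0, -77.0]
contact_force: [-1.0, 0.6, 6.6]
gripper_width: 0.0097
```

Emit:
step_arm:
  increments:
    - [[0,0,0.0005],[0,0,0],1]
    - [[0,0,0.001],[0,0,0],1]
    - [[0,0,0.001],[0,0,0],1]

```text
time_s: 21.95
tcp_pos: [0.5591, -0.2524, 0.1204]
eef_rot: [-179.9, -0.0, -77.0]
contact_force: [-0.5, 1.8, 6.7]
gripper_width: 0.0098
```

Emit:
step_arm:
  increments:
    - [[0,0,0.0005],[0,0,0],1]
    - [[0,0,0.001],[0,0,0],1]
    - [[0,0,0.001],[0,0,0],1]

```text
time_s: 22.25
tcp_pos: [0.5594, -0.2525, 0.12]
eef_rot: [-179.9, -0.1, -76.9]
contact_force: [-1.0, 2.0, 11.0]
gripper_width: 0.0098
```

Emit:
step_arm:
  increments:
    - [[0,0,0.0005],[0,0,0],1]
    - [[0,0,0.001],[0,0,0],1]
    - [[0,0,0.001],[0,0,0],1]

```text
time_s: 22.55
tcp_pos: [0.5596, -0.2526, 0.1195]
eef_rot: [-179.9, -0.1, -76.9]
contact_force: [-2.3, 2.4, 12.7]
gripper_width: 0.0098
```

Emit:
step_arm:
  increments:
    - [[0,0,0.0005],[0,0,0],1]
    - [[0,0,0.001],[0,0,0],1]
    - [[0,0,0.001],[0,0,0],1]

```text
time_s: 22.85
tcp_pos: [0.5598, -0.2526, 0.119]
eef_rot: [-179.8, -0.1, -76.9]
contact_force: [-2.8, 2.7, 15.8]
gripper_width: 0.0096
```

Emit:
step_arm:
  increments:
    - [[0,0,0.0003],[0,0,0],1]
    - [[0,0,0.0003],[0,0,0],1]
    - [[0,0,0.0003],[0,0,0],1]
    - [[0,0,0.0003],[0,0,0],1]
    - [[0,0,0.0003],[0,0,0],1]
    - [[0,0,0.0003],[0,0,0],1]
    - [[0,0,0.0003],[0,0,0],1]

```text
time_s: 23.55
tcp_pos: [0.5599, -0.2526, 0.1188]
eef_rot: [-179.8, -0.1, -76.9]
contact_force: [-3.0, 3.6, 15.8]
gripper_width: 0.0098
```

```bash
python3 hk.py .005 .001 .119; python3 - <<'E'
from h import *
cap('side','pics/side10.png')
crop('pics/side10.png','pics/s10.png',270,190,340,260,10)
E
```

```text
now in hook: x 0.0024 y 0.0001 z 0.1188
t 23.55 tcp [ 0.5599 -0.2526  0.1188] rot [-179.8362   -0.1113  -76.921 ] j [ -6.1  19.8 -15.5   0.1 -54.5  19.1] F [-3.03  3.64 15.81] M [1.33 1.01 0.01] w 0.0098
shift [-0.0009 -0.0026 -0.0001] turn [-0.0029 -0.0019  0.0019]
```

View pics/s10.png

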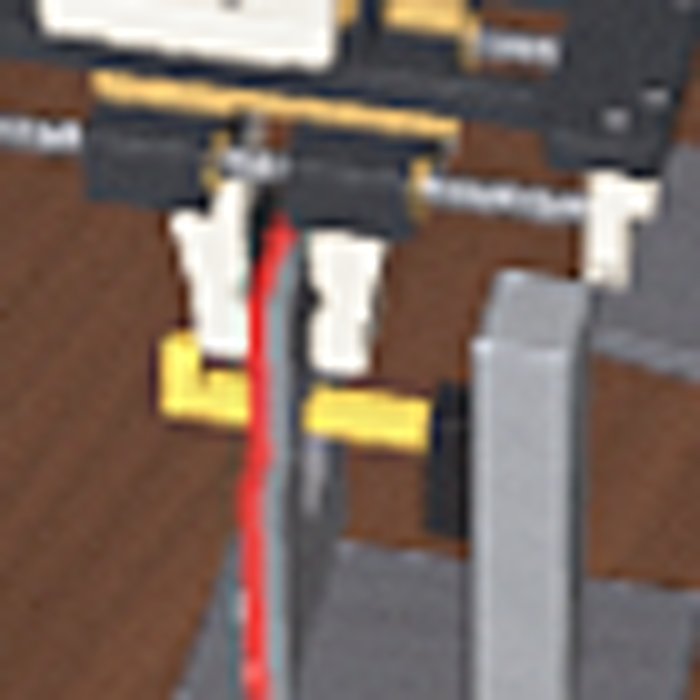

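Emit:
step_arm:
  increments:
    - [[0,0,0.0002],[0,0,0],1]
    - [[0,0,0.0002],[0,0,0],1]
    - [[0,0,0.0002],[0,0,0],1]
    - [[0,0,0.0002],[0,0,0],1]
    - [[0,0,0.0002],[0,0,0],1]
    - [[0,0,0.0002],[0,0,0],1]

```text
time_s: 24.2
tcp_pos: [0.5599, -0.2527, 0.1187]
eef_rot: [-179.8, -0.1, -76.9]
contact_force: [-2.8, 3.0, 16.2]
gripper_width: 0.0096
```

Emit:
step_arm:
  increments:
    - [[0,0,-0.001],[0,0,0],1]
    - [[0,0,-0.002],[0,0,0],1]
    - [[0,0,-0.003],[0,0,0],1]
    - [[0,0,-0.003],[0,0,0],1]

```text
time_s: 24.6
tcp_pos: [0.5591, -0.2524, 0.1201]
eef_rot: [-179.9, -0.0, -77.0]
contact_force: [0.1, 2.0, 8.3]
gripper_width: 0.0096
```

Emit:
step_arm:
  increments:
    - [[0,0,-0.0005],[0,0,0],1]
    - [[0,0,-0.001],[0,0,0],1]
    - [[0,0,-0.001],[0,0,0],1]

```text
time_s: 24.9
tcp_pos: [0.5589, -0.2524, 0.1203]
eef_rot: [-180.0, -0.0, -77.0]
contact_force: [0.6, 1.0, 3.8]
gripper_width: 0.0098
```

Emit:
step_arm:
  increments:
    - [[0,0,-0.0005],[0,0,0],1]
    - [[0,0,-0.0007],[0,0,0],1]
    - [[0,0,-0.0007],[0,0,0],1]

```text
time_s: 25.2
tcp_pos: [0.5584, -0.2522, 0.1205]
eef_rot: [180.0, 0.0, -77.0]
contact_force: [0.1, -0.9, 0.9]
gripper_width: 0.0098
```

Emit:
step_arm:
  increments:
    - [[0,0,0],[0,0,0],1]
    - [[0,0,0],[0,0,0],0.9]
    - [[0,0,0],[0,0,0],0.88]
    - [[0,0,0],[0,0,0],0.87]
    - [[0,0,0],[0,0,0],0.86]
    - [[0,0,0],[0,0,0],0.84]
    - [[0,0,0],[0,0,0],0.8]
    - [[0,0,0],[0,0,0],0.76]
    - [[0,0,0],[0,0,0],0.72]
    - [[0,0,0],[0,0,0],0.7]
  force: 3

```text
time_s: 26.2
tcp_pos: [0.5586, -0.2523, 0.1209]
eef_rot: [-180.0, 0.0, -77.0]
contact_force: [-0.5, 0.4, 0.1]
gripper_width: 0.0257
```

```bash
python3 hk.py .005 .001 .119; python3 - <<'E'
from h import *
cap('side','pics/side11.png')
crop('pics/side11.png','pics/s11.png',270,190,340,260,10)
E
```

```text
now in hook: x 0.0012 y 0.0007 z 0.1209
t 26.2 tcp [ 0.5586 -0.2523  0.1209] rot [-179.9975    0.0009  -76.9742] j [ -6.1  19.7 -15.4  -0.  -54.9  19.1] F [-0.49  0.44  0.06] M [ 0.06  0.03 -0.  ] w 0.0257
shift [-0.0003 -0.0038  0.0019] turn [-0.     0.     0.001]
```

View pics/s11.png

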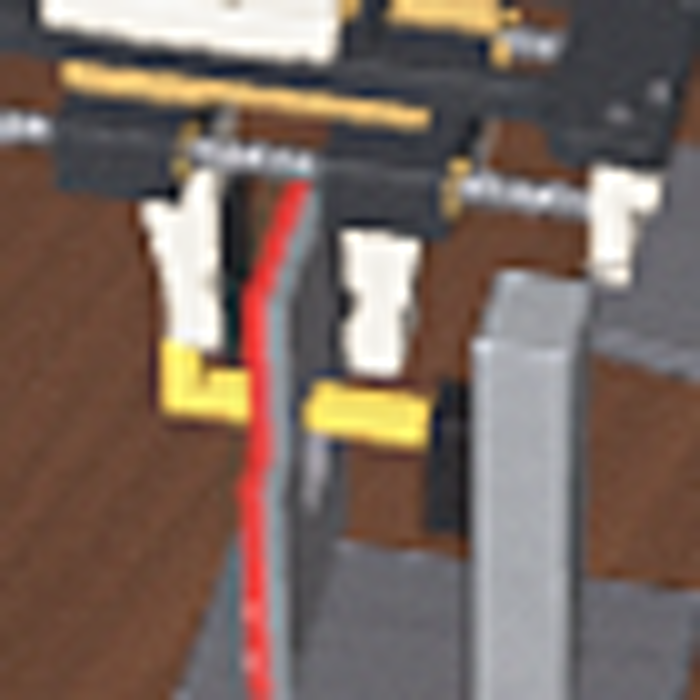

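Both fingers are off the tag, which stays hanging upright. I retract straight up slowly.

Emit:
step_arm:
  increments:
    - [[0,0,-0.003],[0,0,0],0.7]
    - [[0,0,-0.008],[0,0,0],0.7]
    - [[0,0,-0.015],[0,0,0],0.7]
    - [[0,0,-0.025],[0,0,0],0.7]
    - [[0,0,-0.04],[0,0,0],0.7]
    - [[0,0,-0.06],[0,0,0],0.7]
    - [[0,0,-0.08],[0,0,0],0.7]
    - [[0,0,-0.1],[0,0,0],0.7]
    - [[0,0,-0.12],[0,0,0],0.7]
    - [[0,0,-0.12],[0,0,0],0.7]

```text
time_s: 27.25
tcp_pos: [0.5601, -0.2529, 0.2452]
eef_rot: [-179.7, -0.2, -76.9]
contact_force: [-0.7, -0.3, -0.3]
gripper_width: 0.0264
```

```bash
python3 go.py; python3 - <<'E'
from h import *
cap('side','pics/side12.png');cap('top','pics/top12.png')
crop('pics/side12.png','pics/s12.png',265,180,345,260,10)
E
```

```text
t 27.25 tcp [ 0.5601 -0.2529  0.2452] rot [-179.6923   -0.1761  -76.9473] j [ -6.1  14.   -6.1   0.1 -69.5  19.1] F [-0.68 -0.29 -0.28] M [ 0.08 -0.04 -0.01] w 0.0264
```

View pics/s12.png

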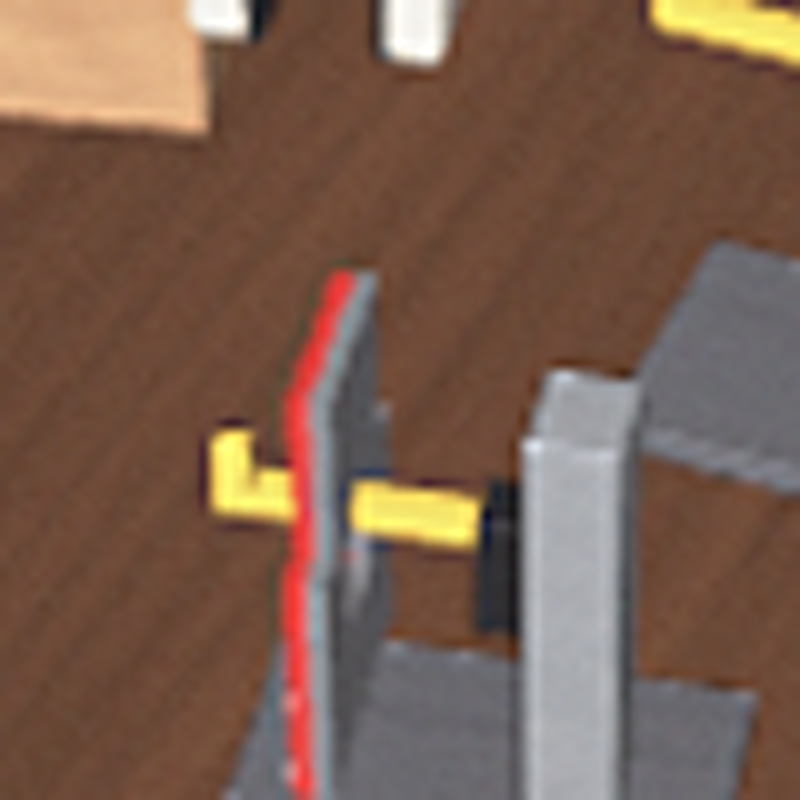

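View pics/top12.png

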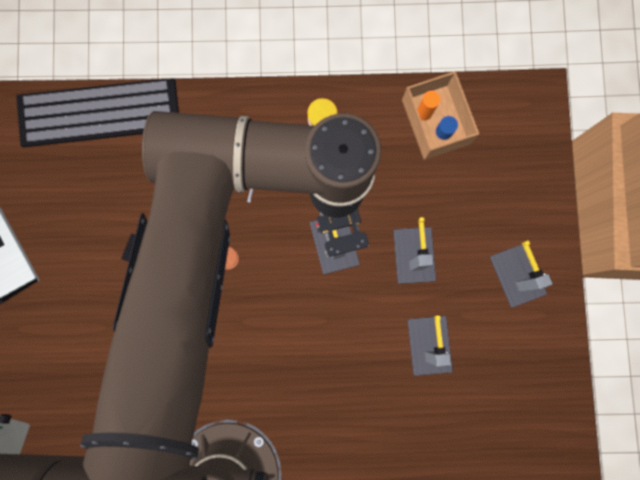

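```bash
python3 - <<'E'
from tagfit import *
C=load('pics/side12.png')
pts=[((288,405),(5,25,125)),((335,272),(5,-25,125)),((378,275),(-5,-25,125)),((285,570),(5,35,75)),((388,405),(-5,-35,75))]
run(C,pts,10,(265,180),[.56,-.252,.22,.028],.0278)
E
```

```text
tag [ 0.561  -0.2546  0.2256  0.0278] yaw 12.926903510657821 in hook: x 0.0030517615974880036 y -0.0020592011140658246
[[ 0.   -0.56]
 [ 0.18 -0.16]
 [-0.18  0.07]
 [-0.05  1.  ]
 [ 0.05 -0.16]]
```

Emit:
step_arm:
  increments:
    - [[0,0,0],[0,0,0],0.7]
    - [[0,0,0],[0,0,0],0.7]
    - [[0,0,0],[0,0,0],0.7]
    - [[0,0,0],[0,0,0],0.7]
    - [[0,0,0],[0,0,0],0.7]
    - [[0,0,0],[0,0,0],0.7]
    - [[0,0,0],[0,0,0],0.7]
    - [[0,0,0],[0,0,0],0.7]

```text
time_s: 28.15
tcp_pos: [0.5586, -0.2523, 0.2409]
eef_rot: [180.0, -0.0, -77.0]
contact_force: [-0.2, 0.3, 0.5]
gripper_width: 0.0264
```

```bash
python3 - <<'E'
from h import *
cap('side','pics/side13.png')
a=cv2.imread('pics/side12.png')[190:280,270:345].astype(int);b=cv2.imread('pics/side13.png')[190:280,270:345].astype(int)
print(abs(a-b).mean(),(abs(a-b).max(2)>40).sum())
E
```

```text
3.1414814814814815 98
```

View pics/side13.png

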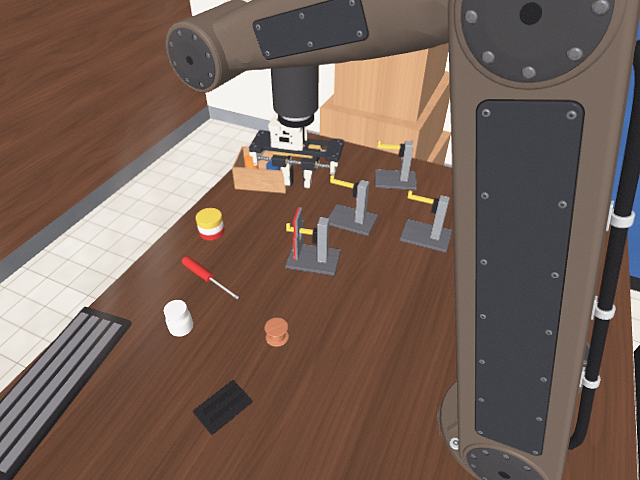

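```bash
python3 - <<'E'
from h import *
cap('side','pics/side14.png')
f=lambda n:cv2.imread(f'pics/side{n}.png').astype(int)
for x,y in((12,13),(13,14),(12,14)):
    d=abs(f(x)-f(y)).max(2)[190:280,270:345];v,u=np.where(d>40);print(x,y,len(v),(u.min()+270,u.max()+270,v.min()+190,v.max()+190) if len(v) else '')
crop('pics/side14.png','pics/s14.png',265,180,345,260,10)
E
```

```text
12 13 98 (np.int64(292), np.int64(302), np.int64(208), np.int64(258))
13 14 0 
12 14 108 (np.int64(292), np.int64(302), np.int64(208), np.int64(258))
```

View pics/s14.png

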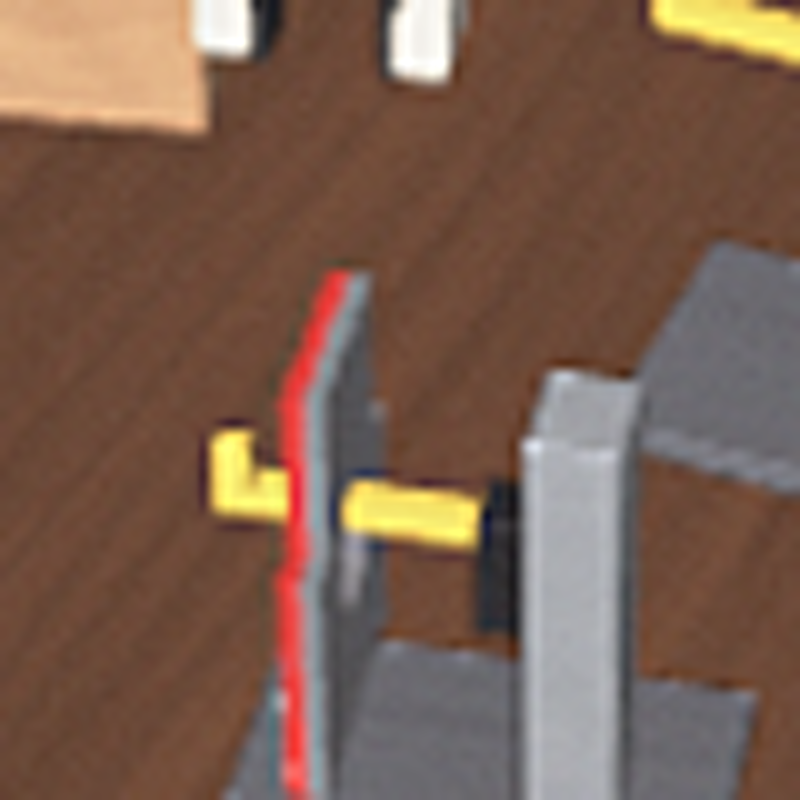

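Emit:
step_arm:
  increments:
    - [[0,0,0],[0,0,0],0.7]
    - [[0,0,0],[0,0,0],0.7]
    - [[0,0,0],[0,0,0],0.7]
    - [[0,0,0],[0,0,0],0.7]
    - [[0,0,0],[0,0,0],0.7]
    - [[0,0,0],[0,0,0],0.7]
    - [[0,0,0],[0,0,0],0.7]
    - [[0,0,0],[0,0,0],0.7]
    - [[0,0,0],[0,0,0],0.7]
    - [[0,0,0],[0,0,0],0.7]

```text
time_s: 29.25
tcp_pos: [0.5586, -0.2523, 0.2409]
eef_rot: [-180.0, 0.0, -77.0]
contact_force: [0.1, -0.3, -0.5]
gripper_width: 0.0266
```

```bash
python3 - <<'E'
from h import *
cap('side','pics/side15.png')
f=lambda n:cv2.imread(f'pics/side{n}.png').astype(int)
for x,y in((14,15),):
    d=abs(f(x)-f(y)).max(2)[190:280,270:345];print((d>40).sum(),(d>25).sum())
from tagfit import *
C=load('pics/side14.png')
pts=[((283,385),(5,25,125)),((328,272),(5,-25,125)),((370,275),(-5,-25,125)),((278,575),(5,35,75)),((383,408),(-5,-35,75))]
run(C,pts,10,(265,180),[.56,-.252,.22,.028],.0278)
E
```

```text
157 270
tag [ 0.5628 -0.2547  0.2214  0.0278] yaw 12.68592381520235 in hook: x 0.00482036319587871 y -0.0025956770955615736
[[-0.2   1.19]
 [ 0.27 -0.39]
 [ 0.01 -0.14]
 [-0.05  0.24]
 [-0.02 -0.68]]
```

```bash
python3 - <<'E'
from h import *
crop('pics/side15.png','pics/s15.png',265,180,345,260,10)
E
```

```text
(no output)
```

View pics/s15.png

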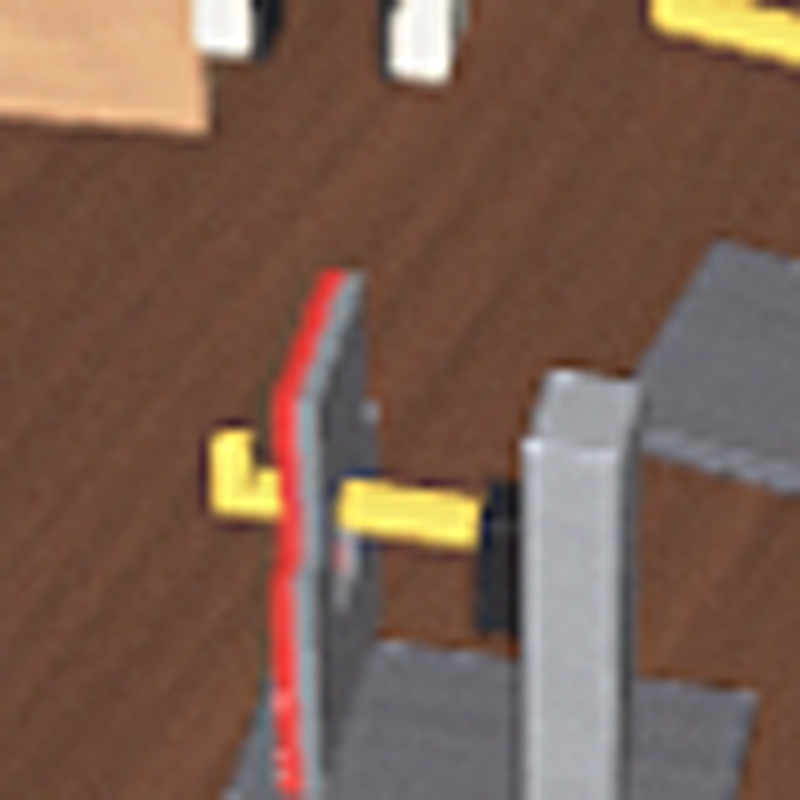

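The tag is upright and home, creeping outward along the bar at about 1.5–2 mm/s. It is at x ≈ 6 mm, well inside the 21 mm limit and the 0.03 m/s speed limit. I hand in now.

```bash
python3 - <<'E'
from h import *
print(r.close_job()); print(r.get_state()['time_s'])
E
```

```text
the job is handed in; nothing more can be done
None
the job is handed in; nothing more can be done
```

The red tag is hanging on the hook of the leftmost stand, red face outward, and the job was handed in at about 29 s. No verdict is reported at hand-in.

- **Hanging:** I centred the slot on the bar by touching both sides, then lowered the tag until it met the bar. The picture agreed that it was home.
- **Pressing:** The hook slid about 15 mm to the stop. I held it there for more than a second at about 16 N measured, which is 17–18 N on the hook with the tag's weight. No reading went above about 17 N, but readings come only at the end of each move. I then unloaded it, let go and lifted clear.
- **Last checks:** The tag looked upright and square (yaw 12.7° against the hook's 13.0°), with the hook about 102 mm above the table by my estimate. The spool, jar and driver looked unmoved, and the gripper was well clear.

Three results were off or disagreed:
- **Tag creeping:** After release the tag slid slowly outward along the bar, at about 1.5–2 mm/s. It was about 6 mm outward of the hook's origin at the last look, inside the position and speed limits.
- **Sideways offset:** The last single-camera fit put the tag 2 to 2.6 mm off centre, close to the 3 mm limit. That fit is weak in this direction, and centring by touch had put the tag within about 0.3 mm.
- **Hook height:** My first estimate of the hook's height was about 3 mm higher than where the tag actually met it.

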